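# Take down the brazing stack

## Task

The brazing is finished: take the stack apart from the top down, one piece at a time. Slide the copper fin down between the blue guides of the rack until it is fully home, then put the cream slotted brick on the white tile, then the copper bar on the green mat and last the red brick slab on the dark steel plate, each lying as it lay in the stack (same side up), in the middle of its place and lined up lengthwise with it. Set everything down gently without dropping it, let go, and leave the jar and the hammer where they are.

Things in the scene. Friction and masses are not known exactly. Their poses are not given: they have to be found in the camera images.
- fin: Copper fin on top of the stack, upright in the slot of the cream brick: blade 76 (x) x 4 (y) x 56 mm high, and on its top edge a thicker grip spine 44 (x) x 10 (y) x 12 mm (56 to 68 mm above the origin) to pinch across y. About 0.19 kg. Origin: centre of the blade's lower edge; x along the blade, z up. Symmetric under a half turn about z.
- kerf: Cream slotted fire brick, 84 (x) x 46 (y) x 45 mm high, with an open slot along x in the middle of its top, 7 mm wide and 20 mm deep, in which the fin stands (1.5 mm play each side). About 0.15 kg. Lies across the copper bar. Origin: centre of the underside; x lengthwise, z up.
- bar: Solid copper bar, 96 (x) x 36 (y) x 22 mm high, about 0.65 kg, lying crosswise on the red slab under the cream brick, its ends sticking out on both sides. Origin: centre of the underside; x lengthwise, z up.
- slab: Red-brown brick slab, 130 (x) x 60 (y) x 40 mm high, about 0.55 kg, at the bottom of the stack, on the bench. Origin: centre of the underside; x lengthwise, z up.
- rack: Fixed place of the fin: grey base 120 (x) x 60 x 8 mm, two blue upright guides facing each other along x. Channels 7 mm wide (y), 82 mm apart floor to floor (x), straight from 8 to 50 mm high, flared mouths up to 62 mm (21 x 94 mm wide there); lips 30 to 41 mm from centre in x. Home: blade along x, lower edge on the base, 8 mm above the origin. Origin: centre of underside, z up.
- tile: Fixed white ceramic tile, place of the cream slotted brick, 120 (x) x 80 (y) x 10 mm thick. Origin: centre of the underside, on the bench; x lengthwise; top 10 mm above the origin.
- mat: Fixed green plastic mat, place of the copper bar, 130 (x) x 70 (y) x 5 mm thick. Origin: centre of the underside, on the bench; x lengthwise; top 5 mm above the origin.
- plate: Fixed dark steel plate, place of the red slab, 160 (x) x 90 (y) x 8 mm thick. Origin: centre of the underside, on the bench; x lengthwise; top 8 mm above the origin.
- jar: Bystander: small jar with a red cap, 44 mm across, 50 mm high, near the far edge of the work area. Not to be disturbed. Origin: centre of the underside.
- hammer: Bystander: hammer lying on the bench to the robot's right, handle towards the robot. Not to be disturbed. Origin: near the middle of its length, on the bench; x towards the head.
There are look-alikes about, which are no part of the job. Several things have the shape of the tile; the one meant has the colours described above. Leave any purple look-alike of the fin alone.

How it is judged:
By the outcome, as a careful person would: the job done as asked, in the order asked, and still so for the second after the job is handed in, with the robot touching nothing.
It also fails if it takes over 131 s, if anything falls off the work surface, if the arm or the gripper's body presses on something with over 40 N, if the wrist force passes 120 N, or if a joint passes its speed limit or range.

## Robot

A 7-joint arm with a two-finger parallel gripper is mounted at the origin on the work surface. World frame = base frame: x ahead of the robot, y to its left, z up, the work surface at z = 0. Lengths are in mm, angles in rad, forces in N, time in s.
With the tool pointing down it reaches from about 400 to 900 mm from the base axis. Payload 5.6 kg.
Tool frame: the origin (TCP) lies at the very end of the fingers, on their centre line; the grasp point (between the pads) lies 19 mm behind it (robot.pinch_z is the distance from the TCP to the grasp point, in mm); z points along the fingers, y is the direction in which the jaws open and shut (so a half turn about z gives the same grasp; the last joint's range is limited). The gripper opens to 92 mm and grips with 3 to 60 N. Pads are 20 mm wide; open, the fingers measure 128 mm over their backs; the gripper's body (75 mm by 189 mm) begins 69 mm behind the grasp point.
Start: joints at [-1.285, 0.468, -0.012, 1.603, 0.006, 1.071, -0.056], TCP at [209.933, 615.174, 181.292] pointing down, gripper open.
Joint ranges: [-2.53, 2.53], [-0.31, 2.02], [-1.57, 1.55], [0.28, 2.44], [-1.29, 4.43], [0.15, 1.84], [-2.92, 2.92]. Speed limits (rad/s): [2.57, 2.57, 3.14, 3.14, 3.14, 3.14, 3.14].

## Interface

Orientations are given as a unit quaternion [x, y, z, w].
In Python, from workcell import sensors, camera, camera_info, sign_off, cut_out, tip_of, robot gives the robot as it stands.
- The arm moves only by the tool move_arm, never from a script. Its argument "motion" is a list of rows, each a list of 3 entries, a list of its own where there are three numbers: the shift along the tool's x, y, z in cm, then the turn, a rotation vector about the tool's x, y, z in rad, then the finger opening in cm, from 0 to 9.19. A call has 1 to 12 rows; each row shifts and turns the pose as measured when the row begins, along the tool's axes as they then stand; what a row does not reach is not made up. A row lasts 1/12 s, in which the tool goes at most 41.7 mm and 7.16 degrees, less where a joint would pass 70% of its speed; a pose out of reach is approached as far as the arm can. A call is refused whole if a number of a shift passes 4.17 or a number of a turn 0.125, either way. A call with a gripper value outside its range is refused whole. The fingers move at their own pace and stop on an object; "grip_force" is the grip in N (left out, the last holds). Time passes only in rows, so rows that do not move let the fingers close. It gives the time, the measured TCP pose, the force and the opening at its end, in the units of the state.
- sensors.get_state(): the state, without advancing time (a new reading comes with each control period).
- camera(name): name is "scene" or "top"; returns the picture (480x640x3 uint8, red, green, blue); there is no depth.
- camera_info(name): a dict with "vertical_fov" (degrees; the focal length in pixels is half the picture's height over the tangent of half this angle, whatever the lens; pixels are square), "cx", "cy" (the principal point, pixels), "world_to_cam" (4x4, takes a point from world to camera coordinates). Camera axes: x right, y up, looking along -z (the intrinsics and any distortion apply to the point x, -y, -z); pixel columns grow to the right and rows downward; lengths in mm; the calibration is good to about 2 mm. A picture is of the moment at which its call begins. camera_info takes no time and is no camera call.
- sign_off(): hands the job in, once; it reports no verdict.
Trained networks look in the newest picture that a camera, given by its name, has taken for a name from the list of things; names that differ only in an ending like _2 or _b are one class to them, and where a whole thing is asked for, a point or a joint stands for the part that bears it (a point fixed in the world has none). Each returns a list of dicts, best first, with "conf" (0 to 1); they miss things now and then, are a little off and sometimes report something else, mostly with a low value. They report only what shows in the picture. A call takes as long as a camera call. They do not tell look-alikes from the thing itself.
- cut_out(camera, label): "pixels" (480x640 bool, what is visible of it) and "at" ([column, row] in pixels, amid what is visible of it).
- tip_of(camera, label): "at" ([column, row] in pixels: a listed point, or the origin of a listed thing).
The state is a dict: "time_s": time; "joint_positions": joint angles; "qvel": joint speeds; "effort": joint torques, N m; "position": TCP position; "ee_rot": TCP orientation; "ft_force": force on the tool from outside, world axes, zero at the start; "wrist_torque": the same for the moment, N m; "grip_width": finger opening in mm.
Only numpy, scipy, OpenCV 4.12 (cv2) and the standard library are available. Lean on these libraries where they do the work, as an engineer would, in place of code of your own. Each camera call takes 0.05 s, during which the arm holds its last target. There are 200 camera calls.

## Working session

There is one attempt and no reset: what is moved stays moved. The work goes in short steps, Python scripts to look and compute and a tool call to move; the robot and the scene stay as the last step left them, time stands still between calls to the robot, and variables do not carry over. Pictures are saved under pics/ and viewed, on a budget of 14 in all, crops included, one or two more only if the job needs it, and the job is handed in when it is done.

Besides the shell and the picture viewer there is one more tool, called after ">>>" as name(argument=value, ...), one argument or row to a line, values as JSON. move_arm: Moves the arm, as the interface text tells. Its arguments: {"type":"object","properties":{"motion":{"type":"array","items":{"type":"array"}},"grip_force":{"type":"number"}},"required":["motion"]}

```bash
mkdir -p pics; ls; python3 - <<'E'
from workcell import *
import cv2
s=sensors.get_state();print({k:s[k] for k in('time_s','position','ee_rot','ft_force','grip_width')})
for n in('scene','top'):
    print(n,camera_info(n))
    cv2.imwrite(f'pics/{n}0.png',camera(n)[:,:,::-1])
    for l in('fin','kerf','bar','slab','rack','tile','mat','plate','jar','hammer'):
        print(l,[(round(d['conf'],2),[round(float(v)) for v in d['at']],int(d['pixels'].sum())) for d in cut_out(n,l)][:4])
E
```

```text
pics
{'time_s': 0.0, 'position': array([209.76626954, 614.53092115, 180.33308373]), 'ee_rot': array([ 1.63706474e-01,  9.86508688e-01, -8.89939279e-04, -7.78660783e-05]), 'ft_force': array([-0.0670855 ,  1.16858092,  0.14249628]), 'grip_width': 92.27256943113134}
scene {'vertical_fov': 49.26924438453234, 'cx': 317.6749860197204, 'cy': 237.42627625967697, 'world_to_cam': array([[-4.67534716e-01,  8.83887230e-01,  1.24360212e-02,
         3.24490388e+02],
       [-6.49780212e-01, -3.53173342e-01,  6.73093059e-01,
         2.40649861e+02],
       [ 5.99330431e-01,  3.06613692e-01,  7.39453230e-01,
        -1.71486520e+03],
       [ 0.00000000e+00,  0.00000000e+00,  0.00000000e+00,
         1.00000000e+00]])}
fin [(0.78, [452, 359], 547), (0.66, [406, 299], 323)]
kerf [(0.7, [402, 311], 739)]
bar [(0.54, [408, 330], 234)]
slab [(0.8, [386, 330], 858)]
rack [(0.8, [490, 307], 1120), (0.43, [354, 268], 1558)]
tile [(0.87, [204, 246], 976), (0.86, [276, 176], 668), (0.65, [246, 208], 875), (0.32, [259, 272], 1022)]
mat [(0.73, [258, 270], 1059)]
plate [(0.68, [356, 269], 1552)]
jar [(0.86, 
[... 189 characters left out ...]
928380e-01,  9.33997543e-03,
        -1.07531084e+02],
       [ 9.96859833e-01,  8.19603225e-03,  7.87610204e-02,
        -4.84733437e+02],
       [-7.88319303e-02,  8.72125258e-03,  9.96849771e-01,
        -1.72806017e+03],
       [ 0.00000000e+00,  0.00000000e+00,  0.00000000e+00,
         1.00000000e+00]])}
fin [(0.58, [164, 181], 116), (0.45, [215, 188], 152)]
kerf [(0.64, [212, 194], 481)]
bar [(0.74, [224, 198], 198)]
slab [(0.77, [220, 203], 378)]
rack [(0.59, [152, 250], 941)]
tile [(0.81, [410, 316], 1194), (0.69, [419, 193], 1103), (0.65, [412, 255], 1151)]
mat [(0.88, [351, 196], 989)]
plate [(0.78, [278, 237], 1663)]
jar [(0.73, [281, 163], 164)]
hammer [(0.63, [492, 225], 1014)]
```

View pics/top0.png

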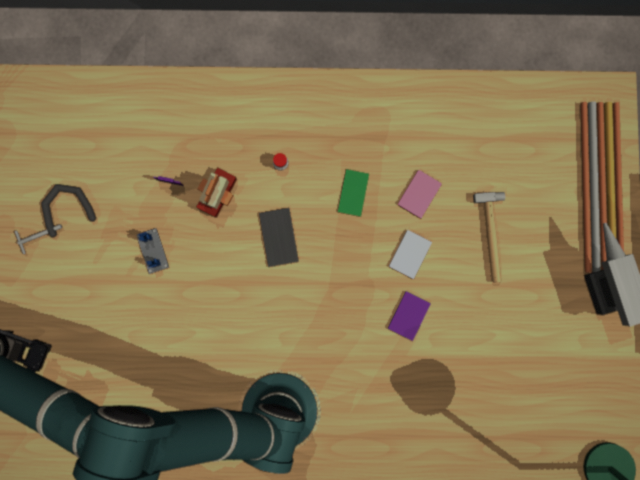

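View pics/scene0.png

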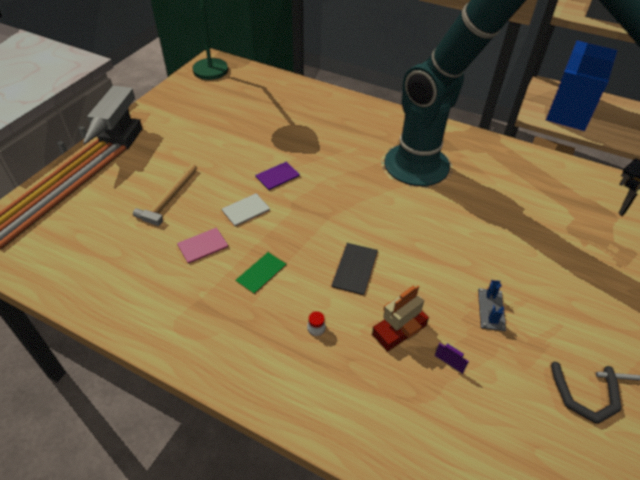

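```bash
cat > h.py <<'E'
import numpy as np, cv2
from workcell import *
C={n:camera_info(n) for n in('scene','top')}
F={n:240/np.tan(np.radians(C[n]['vertical_fov'])/2) for n in C}
def proj(n,P):
    P=np.atleast_2d(P); T=C[n]['world_to_cam']; c=P@T[:3,:3].T+T[:3,3]
    return np.c_[C[n]['cx']+F[n]*c[:,0]/-c[:,2], C[n]['cy']+F[n]*-c[:,1]/-c[:,2]]
def unproj(n,uv,z):
    uv=np.atleast_2d(uv).astype(float); T=C[n]['world_to_cam']; R=T[:3,:3]; o=-R.T@T[:3,3]
    d=np.c_[(uv[:,0]-C[n]['cx'])/F[n],-(uv[:,1]-C[n]['cy'])/F[n],-np.ones(len(uv))]@R
    return o+d*((z-o[2])/d[:,2])[:,None]
E
python3 - <<'E'
from h import *
im={n:camera(n)[:,:,::-1].copy() for n in C}
M={}
for n in C:
    for l in('fin','kerf','bar','slab','rack','tile','mat','plate','jar','hammer'):
        for i,d in enumerate(cut_out(n,l)):
            if d['conf']>.35: M[f'{n}_{l}_{i}']=d['pixels']
np.savez('masks0.npz',**M); np.savez('im0.npz',**im)
def crop(n,x,y,w,h,s):
    c=im[n][y:y+h,x:x+w]; return cv2.resize(c,(w*s,h*s),interpolation=cv2.INTER_CUBIC)
a=np.hstack([crop('top',190,163,50,60,5),crop('scene',366,280,70,60,5),crop('top',135,225,35,60,5)])
b=np.hstack([crop('top',375,160,75,60,5),crop('scene',470,275,50,60,5)]) 
b=np.pad(b,((0,0),(0,a.shape[1]-b.shape[1]),(0,0)))
cv2.imwrite('pics/crops.png',np.vstack([a,b])); print(a.shape)
# flat plates
for l,zt,L,W in(('tile',10,120,80),('mat',5,130,70),('plate',8,160,90)):
    for k in M:
        if l in k:
            c,_=cv2.findContours(M[k].astype('uint8'),0,1); c=max(c,key=len)[:,0]
            n=k.split('_')[0]
            ys,xs=np.nonzero(M[k]); P=unproj(n,np.c_[xs,ys],zt)[:,:2].astype('float32')
            m=P.mean(0); w,V=np.linalg.eigh(np.cov(P.T)); 
            print(k,m.round(1),'yaw',np.degrees(np.arctan2(V[1,1],V[0,1])).round(1),'sizes',np.sqrt(12*w).round(1))
E
```

```text
(300, 775, 3)
scene_tile_0 [ 453.7 -369.9] yaw 155.0 sizes [ 85.7 121.1]
scene_tile_1 [ 277.6 -366.7] yaw 159.6 sizes [ 80.9 119.2]
scene_tile_2 [ 629.5 -396.9] yaw 150.1 sizes [ 88.5 121.1]
scene_tile_3 [605.3 211. ] yaw 166.0 sizes [32.6 42.9]
top_tile_0 [ 621.7 -396.5] yaw 149.5 sizes [ 80.5 119.8]
top_tile_1 [ 269.6 -363.1] yaw 151.9 sizes [ 79.6 119.7]
top_tile_2 [ 446.9 -367.6] yaw 156.4 sizes [ 80.1 119.9]
scene_mat_0 [ 630.3 -207.9] yaw 167.3 sizes [ 72.9 130.3]
scene_mat_1 [ 529.3 -612.5] yaw -174.5 sizes [ 70.5 289.2]
top_mat_0 [ 623.6 -203.6] yaw 170.1 sizes [ 70.3 130.5]
scene_plate_0 [501.7   9.1] yaw -170.7 sizes [ 88.3 161.1]
top_plate_0 [492.5  12.2] yaw -168.4 sizes [ 91.4 160. ]
```

View pics/crops.png

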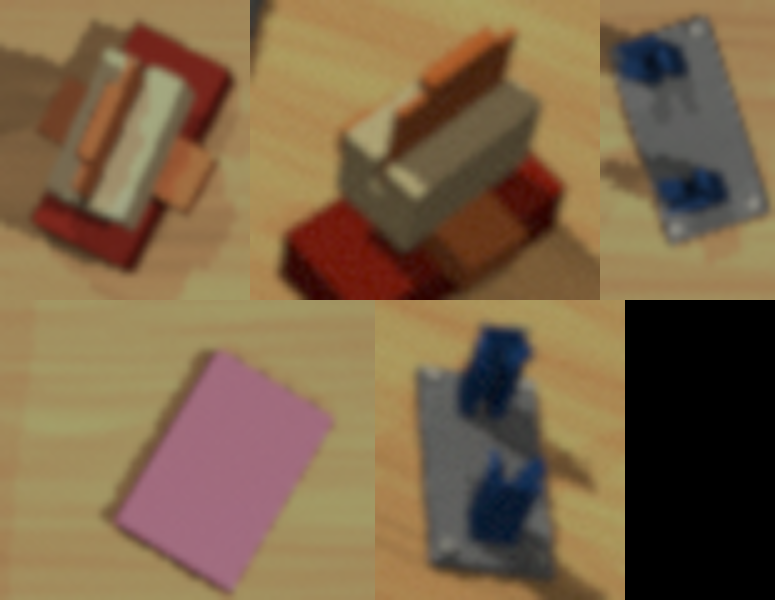

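```bash
cat > fit.py <<'E'
from h import *
from scipy.optimize import minimize
S=4
def box(sx,sy,z0,z1,cx=0): return np.array([[cx+a*sx/2,b*sy/2,z] for a in(-1,1) for b in(-1,1) for z in(z0,z1)])
SH={'slab':[box(130,60,0,40)],'bar':[box(96,36,0,22)],'kerf':[box(84,46,0,45)],
 'fin':[box(76,4,0,56),box(44,10,56,68)],
 'rack':[box(120,60,0,8),box(14,24,8,62,-40),box(14,24,8,62,40)],
 'tile':[box(120,80,0,10)],'mat':[box(130,70,0,5)],'plate':[box(160,90,0,8)]}
def place(V,p,z):
    c,s=np.cos(p[2]),np.sin(p[2]); return np.c_[V[:,0]*c-V[:,1]*s+p[0],V[:,0]*s+V[:,1]*c+p[1],V[:,2]+z]
def render(n,items,x0,y0,w,h):
    lab=np.zeros((h*S,w*S),'uint8'); 
    for i,(nm,p,z) in enumerate(items):
        for V in SH[nm]:
            q=((proj(n,place(V,p,z))-[x0,y0]+.5)*S*16).round().astype(np.int32)-8
            cv2.fillConvexPoly(lab,cv2.convexHull(q),i+1,shift=4)
    return np.stack([cv2.resize((lab==i+1).astype('float32'),(w,h),interpolation=cv2.INTER_AREA) for i in range(len(items))])
def fit(n,names,zs,masks,p0,step=(4,4,.1)):
    A=np.any(masks,0); ys,xs=np.nonzero(A); x0,y0=xs.min()-12,ys.min()-12; w,h=xs.max()+13-x0,ys.max()+13-y0
    G=np.stack([cv2.GaussianBlur(m[y0:y0+h,x0:x0+w].astype('float32'),(0,0),.8) for m in masks])
    def f(v):
        R=render(n,[(a,v[3*i:3*i+3],z) for i,(a,z) in enumerate(zip(names,zs))],x0,y0,w,h)
        return sum(((cv2.GaussianBlur(r,(0,0),.8)-g)**2).sum() for r,g in zip(R,G))
    v=np.array(p0,float).ravel()
    for k in range(3):
        N=len(v); sim=np.vstack([v]+[v+np.eye(N)[i]*step[i%3]/(k+1) for i in range(N)])
        r=minimize(f,v,method='Nelder-Mead',options=dict(initial_simplex=sim,maxiter=900,xatol=.02,fatol=.02)); v=r.x
    return v.reshape(-1,3),r.fun
E
cat > run0.py <<'E'
from fit import *
M=np.load('masks0.npz')
def show(t,v,f): print(t,[(round(a,1),round(b,1),round(float(np.degrees(c)),1)) for a,b,c in v],round(f,1))
print('origin in scene',proj('scene',[0,0,0]).round(1))
for n in('top','scene'):
    at=lambda l: np.array(np.nonzero(M[l])[::-1]).mean(1)
    fk={'top':'top_fin_1','scene':'scene_fin_1'}[n]
    p=unproj(n,at(f'{n}_kerf_0'),80)[0]
    y=np.radians(-26)   # kerf yaw guess in world
    p0=[[p[0],p[1],y],[p[0],p[1],y+np.pi/2],[p[0],p[1],y],[p[0],p[1],y]]
    show(n+' slab,bar,kerf,fin',*fit(n,['slab','bar','kerf','fin'],[0,40,62,87],[M[f'{n}_slab_0'],M[f'{n}_bar_0'],M[f'{n}_kerf_0'],M[fk]],p0))
    p=unproj(n,at(f'{n}_rack_0'),8)[0]
    show(n+' rack',*fit(n,['rack'],[0],[M[f'{n}_rack_0']],[[p[0],p[1],np.radians(15)]]))
    t={'top':'top_tile_2','scene':'scene_tile_0'}[n]
    for l,k,y in(('tile',t,-25),('mat',f'{n}_mat_0',-10),('plate',f'{n}_plate_0',10)):
        p=unproj(n,at(k),5)[0]; show(n+' '+l,*fit(n,[l],[0],[M[k]],[[p[0],p[1],np.radians(y)]]))
E
python3 run0.py
```

```text
origin in scene [[416.7 164. ]]Traceback (most recent call last):
  File "run0.py", line 11, in <module>
    show(n+' slab,bar,kerf,fin',*fit(n,['slab','bar','kerf','fin'],[0,40,62,87],[M[f'{n}_slab_0'],M[f'{n}_bar_0'],M[f'{n}_kerf_0'],M[fk]],p0))
                                                                                                                                   ~^^^^
    raise KeyError(f"{key} is not a file in the archive") from None
KeyError: 'top_fin_1 is not a file in the archive'
```

```bash
cat > run0.py <<'E'
from fit import *
M=np.load('masks0.npz'); at=lambda k: np.array(np.nonzero(M[k])[::-1]).mean(1)
def pick(n,l,uv):
    c=[(np.linalg.norm(at(k)-uv),k) for k in M if k.startswith(f'{n}_{l}_')]; c=[x for x in c if x[0]<15]
    return M[min(c)[1]] if c else None
def show(t,v,f): print(t,[(round(a,1),round(b,1),round(float(np.degrees(c)),1)) for a,b,c in v],round(f,1),flush=True)
U={'top':dict(slab=(220,203),bar=(224,198),kerf=(212,194),fin=(215,188),rack=(152,250),tile=(412,255),mat=(351,196),plate=(278,237)),
'scene':dict(slab=(386,330),bar=(408,330),kerf=(402,311),fin=(406,299),rack=(490,307),tile=(204+42,208),mat=(258,270),plate=(356,269))}
for n in U:
    m={l:pick(n,l,U[n][l]) for l in U[n]}; print(n,'missing',[l for l in m if m[l] is None])
    y=np.radians(-26); p=unproj(n,U[n]['kerf'],80)[0]
    ks=[k for k in('slab','bar','kerf','fin') if m[k] is not None]; Z=dict(slab=0,bar=40,kerf=62,fin=87)
    show(n+str(ks),*fit(n,ks,[Z[k] for k in ks],[m[k] for k in ks],[[p[0],p[1],y+(np.pi/2 if k=='bar' else 0)] for k in ks]))
    for l,y in(('rack',15),('tile',-25),('mat',-10),('plate',10)):
        if m[l] is None: continue
        p=unproj(n,U[n][l],8)[0]; show(n+' '+l,*fit(n,[l],[0],[m[l]],[[p[0],p[1],np.radians(y)]]))
E
python3 run0.py
```

```text
top missing []
top['slab', 'bar', 'kerf', 'fin'] [(np.float64(617.9), np.float64(191.0), -27.1), (np.float64(615.2), np.float64(188.7), 61.4), (np.float64(613.3), np.float64(188.0), -22.4), (np.float64(608.4), np.float64(190.4), -21.6)] 143.1
top rack [(np.float64(450.1), np.float64(373.3), 20.0)] 8.8
top tile [(np.float64(446.9), np.float64(-368.1), -26.2)] 7.5
top mat [(np.float64(624.3), np.float64(-203.7), -10.6)] 2.4
top plate [(np.float64(492.9), np.float64(12.3), 11.2)] 6.1
scene missing []
scene['slab', 'bar', 'kerf', 'fin'] [(np.float64(619.4), np.float64(186.3), -25.6), (np.float64(621.4), np.float64(186.3), 66.4), (np.float64(615.6), np.float64(183.1), -21.9), (np.float64(607.2), np.float64(182.4), -21.2)] 118.8
scene rack [(np.float64(453.2), np.float64(368.5), 20.7)] 19.1
scene tile [(np.float64(448.8), np.float64(-373.2), -27.2)] 10.3
scene mat [(np.float64(627.6), np.float64(-209.3), -11.5)] 7.7
scene plate [(np.float64(495.4), np.float64(7.2), 10.6)] 25.4
```

```bash
cat > plan.py <<'E'
import sys, numpy as np
from scipy.spatial.transform import Rotation as R
from workcell import sensors
# python3 plan.py x y z jawdeg [step_mm] : rows needed from measured pose to TCP x,y,z, pointing down, tool y at jawdeg (mod 180)
a=list(map(float,sys.argv[1:])); tgt=np.array(a[:3]); step=a[4] if len(a)>4 else 40
s=sensors.get_state(); p=s['position']; R0=R.from_quat(s['ee_rot'])
def down(d): t=np.radians(d); y=np.array([np.cos(t),np.sin(t),0]); z=np.array([0,0,-1.]); return R.from_matrix(np.c_[np.cross(y,z),y,z])
rv=min(((R0.inv()*down(a[3]+k)).as_rotvec() for k in(0,180)),key=np.linalg.norm)
d=tgt-p; N=int(max(np.ceil(np.linalg.norm(d)/step),np.ceil(np.linalg.norm(rv)/.12),1))
y=R0.apply([0,1,0]); print('t',round(s['time_s'],2),'pos',p.round(1),'jaw',np.degrees(np.arctan2(y[1],y[0])).round(1),'F',s['ft_force'].round(1),'grip',round(s['grip_width'],1))
print('rows',N,'turn/row',(rv/N).round(4))
for i in range(N):
    Ri=R0*R.from_rotvec(rv*i/N); print((Ri.inv().apply(d/N)/10).round(2).tolist())
E
python3 plan.py 609 188 230 68
```

```text
t 2.2 pos [209.9 615.2 181.3] jaw 71.2 F [ 0.7 -0.9 -0.2] grip 91.9
rows 15 turn/row [0.     0.     0.0037]
[-3.44, -1.84, -0.32]
[-3.44, -1.82, -0.32]
[-3.45, -1.81, -0.32]
[-3.46, -1.8, -0.32]
[-3.46, -1.79, -0.32]
[-3.47, -1.77, -0.32]
[-3.48, -1.76, -0.32]
[-3.48, -1.75, -0.32]
[-3.49, -1.73, -0.32]
[-3.5, -1.72, -0.32]
[-3.5, -1.71, -0.32]
[-3.51, -1.7, -0.32]
[-3.52, -1.68, -0.32]
[-3.52, -1.67, -0.32]
[-3.53, -1.66, -0.32]
```

>>> move_arm(
  motion=[
    [[-3.4,-1.8,-1.0],[0,0,0.004],4],
    [[-3.4,-1.8,-1.0],[0,0,0.004],4],
    [[-3.4,-1.8,-1.0],[0,0,0.004],4],
    [[-3.5,-1.8,-0.6],[0,0,0.004],4],
    [[-3.5,-1.8,-0.6],[0,0,0.004],4],
    [[-3.5,-1.8,-0.4],[0,0,0.004],4],
    [[-3.5,-1.8,0],[0,0,0.004],4],
    [[-3.5,-1.8,0],[0,0,0.004],4],
    [[-3.5,-1.8,0],[0,0,0.004],4],
    [[-3.5,-1.8,0],[0,0,0.004],4],
    [[-3.5,-1.7,0],[0,0,0.004],4],
    [[-3.5,-1.7,0],[0,0,0.004],4],
  ],
)

```text
time_s: 3.2
position: [534.4, 267.8, 228.7]
ee_rot: [0.177, 0.984, 0.003, -0.001]
ft_force: [-0.6, 1.3, 0.3]
grip_width: 40.2
```

```bash
python3 plan.py 609 188 190 68
```

```text
t 3.2 pos [534.4 267.8 228.7] jaw 69.6 F [-0.6  1.3  0.3] grip 40.2
rows 3 turn/row [ 0.002  -0.0011  0.0091]
[-3.26, -1.63, 1.27]
[-3.28, -1.6, 1.28]
[-3.29, -1.57, 1.28]
```

>>> move_arm(
  motion=[
    [[-3.3,-1.6,1.2],[0.002,-0.001,0.009],4],
    [[-3.3,-1.6,1.3],[0.002,-0.001,0.009],4],
    [[-3.3,-1.6,1.3],[0.002,-0.001,0.009],4],
    [[0,0,0],[0,0,0],4],
  ],
)

```text
time_s: 3.53
position: [619.2, 174.0, 191.1]
ee_rot: [0.197, 0.98, -0.0, 0.004]
ft_force: [-0.2, -1.0, 0.2]
grip_width: 39.8
```

```bash
python3 plan.py 609 188 180 68; python3 - <<'E'
from h import *
from scipy.spatial.transform import Rotation as R
s=sensors.get_state(); p=s['position']; Q=R.from_quat(s['ee_rot']); g=s['grip_width']
out=[]
for n,x,y in(('top',190,160),('scene',366,235)):
    im=camera(n)[:,:,::-1]; cv2.imwrite(f'pics/raw1_{n}.png',im)
    w,h,k=(60,80,6) if n=='top' else (70,90,6)
    c=cv2.resize(im[y:y+h,x:x+w],None,fx=k,fy=k,interpolation=cv2.INTER_CUBIC)
    if 1:
        for sy in(-1,1):   # inner finger tip corners and backs
            for a in(0,18):
                for sx in(-10,10):
                    q=proj(n,p+Q.apply([sx,sy*(g/2+a),0]))[0]; cv2.circle(c,tuple(int(v) for v in (q-[x,y]+.5)*k),2,(255,0,255) if a==0 else (255,255,0),-1)
    out.append(c)
H=max(c.shape[0] for c in out); cv2.imwrite('pics/v1.png',np.hstack([np.pad(c,((0,H-c.shape[0]),(0,0),(0,0))) for c in out]))
E
```

```text
t 3.53 pos [619.2 174.  191.1] jaw 67.3 F [-0.2 -1.   0.2] grip 39.8
rows 1 turn/row [ 0.0006  0.0076 -0.0124]
[1.49, 0.9, 1.1]
```

View pics/v1.png

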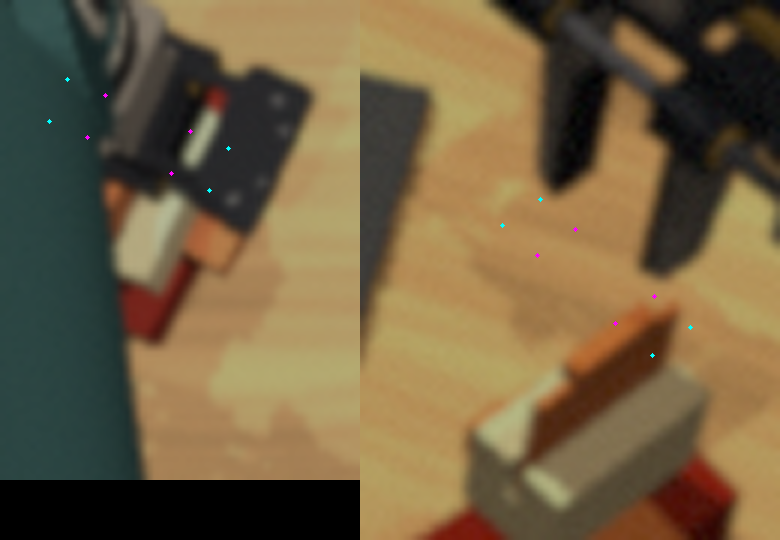

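>>> move_arm(
  motion=[
    [[0,0,0],[0,0,0],4],
    [[0,0,0],[0,0,0],4],
  ],
)

```text
time_s: 3.8
position: [615.3, 183.9, 193.3]
ee_rot: [0.192, 0.981, 0.003, 0.003]
ft_force: [-0.1, -0.1, -0.1]
grip_width: 40.1
```

```bash
cat > tipview.py <<'E'
from h import *
import sys
from scipy.spatial.transform import Rotation as R
s=sensors.get_state(); p=s['position']; Q=R.from_quat(s['ee_rot']); g=s['grip_width']; print(p,np.linalg.norm(s['qvel']))
n='scene'; im=camera(n)[:,:,::-1]; s2=sensors.get_state(); print(s2['position'],np.linalg.norm(s2['qvel']))
x,y,w,h,k=map(int,sys.argv[2:7])
c=cv2.resize(im[y:y+h,x:x+w],None,fx=k,fy=k,interpolation=cv2.INTER_CUBIC)
for sy in(-1,1):
    for sx in(-10,10):
        L=[tuple(int(v) for v in (proj(n,p+Q.apply([sx,sy*g/2,z]))[0]-[x,y]+.5)*k) for z in(0,-40)]; cv2.line(c,L[0],L[1],(255,0,255),1)
cv2.imwrite(sys.argv[1],c); cv2.imwrite(sys.argv[1].replace('.png','_raw.png'),im)
E
python3 tipview.py pics/v2.png 366 235 80 90 6
```

```text
[615.26923631 183.9019558  193.26446076] 0.03192512627830517
[615.09678297 184.71509962 193.46330399] 0.008496718083491164
```

View pics/v2.png

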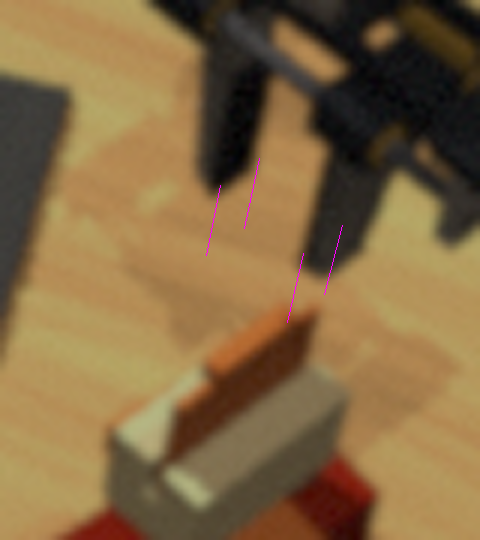

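```bash
python3 plan.py 590 -90 193 68
```

```text
t 3.85 pos [615.1 184.7 193.5] jaw 67.9 F [ 0.3  0.4 -0.1] grip 40.0
rows 7 turn/row [ 0.001   0.0005 -0.0002]
[-1.14, -3.77, -0.02]
[-1.14, -3.77, -0.01]
[-1.14, -3.77, -0.01]
[-1.14, -3.77, -0.01]
[-1.14, -3.77, -0.0]
[-1.14, -3.77, 0.0]
[-1.14, -3.77, 0.0]
```

>>> move_arm(
  motion=[
    [[-1.1,-3.8,0],[0,0,0],1],
    [[-1.1,-3.8,0],[0,0,0],1],
    [[-1.1,-3.8,0],[0,0,0],1],
    [[-1.1,-3.8,0],[0,0,0],1],
    [[-1.1,-3.8,2],[0,0,0],1],
    [[-1.1,-3.8,3],[0,0,0],1],
    [[-0.5,-2,3],[0,0,0],1],
    [[0,0,2],[0,0,0],1],
    [[0,0,1],[0,0,0],1],
    [[0,0,0],[0,0,0],1],
    [[0,0,0],[0,0,0],1],
  ],
)

```text
time_s: 4.77
position: [593.5, -52.9, 89.4]
ee_rot: [0.175, 0.985, 0.01, 0.01]
ft_force: [0.1, -0.1, 0.6]
grip_width: 10.2
```

```bash
python3 - <<'E'
from h import *
p=sensors.get_state()['position'];u=proj('scene',p)[0];print(p,u,proj('top',p))
E
python3 tipview.py pics/v3.png 250 200 100 75 8; python3 plan.py 590 -90 20 68
```

```text
[593.46574826 -52.86161089  89.40443948] [318.23968875 263.85921851] [[300.57489489 198.28769522]]
[593.46574826 -52.86161089  89.40443948] 0.020912979900003393
[593.65541305 -52.40312821  89.63791697] 0.016254399271292835
t 4.82 pos [593.7 -52.4  89.6] jaw 70.0 F [ 0.2  0.5 -0.5] grip 9.8
rows 2 turn/row [0.0116 0.0079 0.0169]
[-0.42, -1.91, 3.45]
[-0.48, -1.86, 3.46]
```

>>> move_arm(
  motion=[
    [[0,0,2],[0.012,0.008,0.017],1],
    [[0,0,2],[0.012,0.008,0.017],1],
    [[0,0,1.5],[0,0,0],1],
    [[0,0,1],[0,0,0],1],
    [[0,0,0],[0,0,0],1],
    [[0,0,0],[0,0,0],1],
    [[0,0,0],[0,0,0],1],
  ],
)

```text
time_s: 5.4
position: [604.2, -42.0, 32.9]
ee_rot: [0.185, 0.983, 0.003, 0.008]
ft_force: [0.3, 0.1, 0.6]
grip_width: 9.8
```

```bash
python3 tipview.py pics/v3.png 265 205 100 75 8
```

```text
[604.17175773 -42.03322824  32.94932013] 0.02587394394800983
[604.49232192 -42.0914907   33.27849662] 0.007504849519594259
```

View pics/v3.png

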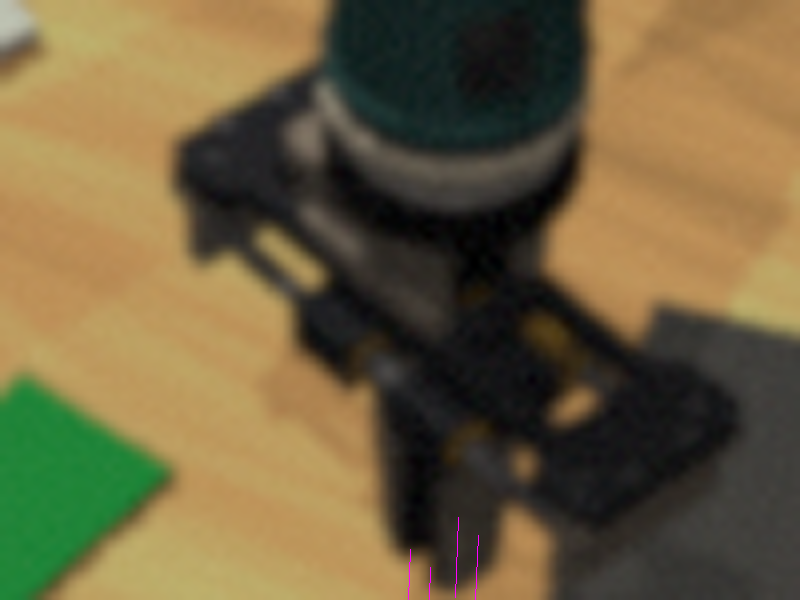

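>>> move_arm(
  motion=[
    [[0,0,1],[0,0,0],1],
    [[0,0,0.8],[0,0,0],1],
    [[0,0,0.4],[0,0,0],1],
    [[0,0,0.3],[0,0,0],1],
    [[0,0,0.2],[0,0,0],1],
    [[0,0,0.2],[0,0,0],1],
    [[0,0,0],[0,0,0],1],
  ],
)

```text
time_s: 6.03
position: [606.5, -42.7, 3.6]
ee_rot: [0.185, 0.983, 0.004, 0.01]
ft_force: [-0.3, 0.2, 0.9]
grip_width: 10.0
```

>>> move_arm(
  motion=[
    [[0,0,0.3],[0,0,0],1],
    [[0,0,0.3],[0,0,0],1],
    [[0,0,0],[0,0,0],1],
  ],
)

```text
time_s: 6.28
position: [606.8, -42.8, -2.9]
ee_rot: [0.185, 0.983, 0.003, 0.01]
ft_force: [-0.1, -0.2, 0.5]
grip_width: 10.1
```

>>> move_arm(
  motion=[
    [[0,0,0.4],[0,0,0],1],
    [[0,0,0.4],[0,0,0],1],
    [[0,0,0],[0,0,0],1],
  ],
)

```text
time_s: 6.53
position: [607.2, -42.7, -11.5]
ee_rot: [0.185, 0.983, 0.004, 0.011]
ft_force: [0.3, 0.5, 0.7]
grip_width: 9.8
```

>>> move_arm(
  motion=[
    [[0,0,0.3],[0,0,0],1],
    [[0,0,0.3],[0,0,0],1],
    [[0,0,0],[0,0,0],1],
  ],
)

```text
time_s: 6.78
position: [607.3, -42.7, -18.3]
ee_rot: [0.185, 0.983, 0.004, 0.011]
ft_force: [-0.2, -0.3, -0.3]
grip_width: 9.9
```

>>> move_arm(
  motion=[
    [[0,0,0.3],[0,0,0],1],
    [[0,0,0.3],[0,0,0],1],
    [[0,0,0],[0,0,0],1],
  ],
)

```text
time_s: 7.03
position: [607.5, -42.7, -24.9]
ee_rot: [0.185, 0.983, 0.004, 0.011]
ft_force: [0.3, -0.1, 0.3]
grip_width: 9.8
```

>>> move_arm(
  motion=[
    [[0,0,0.3],[0,0,0],1],
    [[0,0,0.2],[0,0,0],1],
    [[0,0,0],[0,0,0],1],
  ],
)

```text
time_s: 7.28
position: [607.6, -42.7, -30.5]
ee_rot: [0.185, 0.983, 0.004, 0.011]
ft_force: [0.1, 0.6, 0.7]
grip_width: 9.9
```

```bash
python3 plan.py 607 -42 0 68; python3 tipview.py pics/v4.png 280 225 80 75 8
```

```text
t 7.28 pos [607.6 -42.7 -30.5] jaw 68.7 F [0.1 0.6 0.7] grip 9.9
rows 1 turn/row [0.011  0.0195 0.0112]
[0.02, 0.07, -3.05]
[607.62545115 -42.68562782 -30.49756769] 0.0027438520465996436
[607.6468553  -42.64727609 -30.39367942] 0.007577672014853338
```

View pics/v4.png

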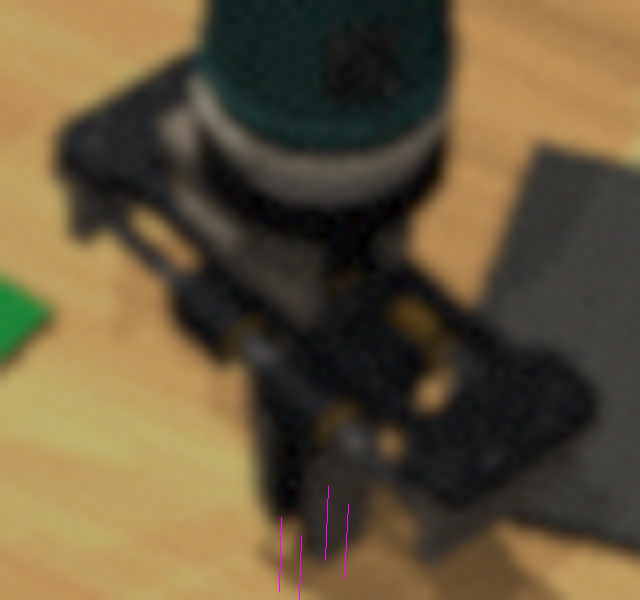

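>>> move_arm(
  motion=[
    [[0,0,0.2],[0,0,0],1],
    [[0,0,0.1],[0,0,0],1],
    [[0,0,0],[0,0,0],1],
  ],
)

```text
time_s: 7.58
position: [608.1, -42.7, -32.5]
ee_rot: [0.185, 0.983, 0.004, 0.011]
ft_force: [-0.7, -0.4, 0.2]
grip_width: 9.8
```

>>> move_arm(
  motion=[
    [[0,0,0.2],[0,0,0],1],
    [[0,0,0.1],[0,0,0],1],
    [[0,0,0],[0,0,0],1],
  ],
)

```text
time_s: 7.83
position: [608.4, -42.7, -32.2]
ee_rot: [0.185, 0.983, 0.004, 0.011]
ft_force: [-0.0, -1.0, -0.6]
grip_width: 10.3
```

```bash
python3 -c "
from workcell import *
s=sensors.get_state();print(s['effort'].round(2),s['wrist_torque'].round(2),s['ft_force'].round(1),s['joint_positions'].round(4))"
```

```text
[ 3.000e-02 -5.411e+01  3.760e+00 -1.609e+01 -0.000e+00  1.000e-01
  0.000e+00] [-0.01  0.02 -0.01] [-0.  -1.  -0.6] [-0.1409  0.6776  0.2107  1.8551 -0.2397  0.6106  1.4167]
```

>>> move_arm(
  motion=[
    [[0,0,0.4],[0,0,0],1],
  ],
)

```text
time_s: 7.92
position: [609.0, -42.7, -33.1]
ee_rot: [0.185, 0.983, 0.005, 0.011]
ft_force: [-17.7, 1.7, 59.9]
grip_width: 9.9
```

```bash
python3 -c "
from workcell import *
s=sensors.get_state();print(s['effort'].round(2),s['wrist_torque'].round(2),s['ft_force'].round(1),s['joint_positions'].round(4),s['position'])"
```

```text
[ -0.15 -23.37   0.89 -11.52  -0.54  -5.73   0.  ] [0.21 4.14 0.01] [-17.7   1.7  59.9] [-0.1394  0.6797  0.2096  1.8536 -0.2409  0.6099  1.4182] [609.02632372 -42.73720988 -33.07876626]
```

>>> move_arm(
  motion=[
    [[0,0,-0.8],[0,0,0],1],
    [[0,0,-2],[0,0,0],1],
    [[0,0,-4],[0.011,0.015,0.01],4],
    [[0,0,-3],[0,0,0],4],
    [[0,0,-2],[0,0,0],4],
    [[0,0,0],[0,0,0],4],
  ],
)

```text
time_s: 8.42
position: [606.9, -43.6, 88.8]
ee_rot: [0.191, 0.982, 0.0, 0.001]
ft_force: [0.5, -0.1, 0.7]
grip_width: 34.6
```

```bash
python3 - <<'E'
from h import *
print(proj('scene',[607.6,-42.7,0]),unproj('scene',[318.5,292.5],0), unproj('scene',[318.5,292.5],2))
s=sensors.get_state();print(s['position'],s['ee_rot'].round(3))
p=s['position']
cv2.imwrite('pics/raw5_top.png',camera('top')[:,:,::-1]); print(proj('top',p+[0,0,32]))
E
```

```text
[[318.70127167 290.79771894]] [[612.69102843 -40.60704693   0.        ]] [[614.0034218  -39.94539413   2.        ]]
[606.89595273 -43.55278499  88.76257531] [0.191 0.982 0.    0.001]
[[296.96574827 191.67022183]]
```

```bash
python3 plan.py 606 185 150 68
```

```text
t 8.47 pos [605.8 -43.4  87. ] jaw 68.0 F [-0.3  0.1  0.1] grip 38.4
rows 6 turn/row [ 0.0001  0.     -0.    ]
[1.42, 3.53, -1.05]
[1.42, 3.53, -1.05]
[1.42, 3.53, -1.05]
[1.42, 3.53, -1.05]
[1.42, 3.53, -1.05]
[1.42, 3.53, -1.05]
```

>>> move_arm(
  motion=[
    [[0,0,-3],[0,0,0],4],
    [[0,0,-3],[0,0,0],4],
    [[1.4,3.5,-3],[0,0,0],4],
    [[1.4,3.5,0],[0,0,0],4],
    [[1.4,3.5,0],[0,0,0],4],
    [[1.4,3.5,0],[0,0,0],4],
    [[1.0,2.5,0],[0,0,0],4],
    [[0.5,1.2,0],[0,0,0],4],
    [[0,0,0],[0,0,0],4],
    [[0,0,0],[0,0,0],4],
  ],
)

```text
time_s: 9.3
position: [601.0, 146.3, 161.8]
ee_rot: [0.194, 0.981, -0.004, -0.008]
ft_force: [0.0, -2.6, -0.4]
grip_width: 39.9
```

```bash
python3 plan.py 606 185 150 68
```

```text
t 9.3 pos [601.  146.3 161.8] jaw 67.6 F [ 0.  -2.6 -0.4] grip 39.9
rows 2 turn/row [-0.0051 -0.0075 -0.0032]
[0.5, 1.89, 0.58]
[0.49, 1.89, 0.58]
```

>>> move_arm(
  motion=[
    [[0.5,1.9,0.6],[-0.005,-0.007,-0.003],4],
    [[0.4,1.6,0.4],[-0.005,-0.007,-0.003],4],
    [[0.1,0.3,0.1],[0,0,0],4],
    [[0,0,0],[0,0,0],4],
    [[0,0,0],[0,0,0],4],
  ],
)

```text
time_s: 9.72
position: [606.8, 181.5, 146.9]
ee_rot: [0.195, 0.981, -0.002, -0.001]
ft_force: [0.4, 0.2, -0.5]
grip_width: 40.2
```

```bash
python3 plan.py 606 185 150 68; sed -i 's/z in(0,-40)/z in(-32,-62)/' tipview.py; python3 tipview.py pics/v5.png 370 245 75 75 8
python3 -c "
import cv2,numpy as np
a=cv2.imread('pics/v5.png');b=cv2.imread('pics/raw5_top.png')[225:285,385:440];b=cv2.resize(b,None,fx=3,fy=3);a[420:,0:0]=0
a=np.hstack([a,np.pad(b,((0,a.shape[0]-b.shape[0]),(0,0),(0,0)))]);cv2.imwrite('pics/v5.png',a);print(a.shape)"
```

```text
t 9.72 pos [606.8 181.5 146.9] jaw 67.5 F [ 0.4  0.2 -0.5] grip 40.2
rows 1 turn/row [-0.0041 -0.0009 -0.0084]
[0.2, 0.29, -0.31]
[606.75368108 181.51035839 146.91378856] 0.0085173033830594
[606.76052864 181.20878759 146.96299225] 0.011578593927283255
(600, 765, 3)
```

View pics/v5.png

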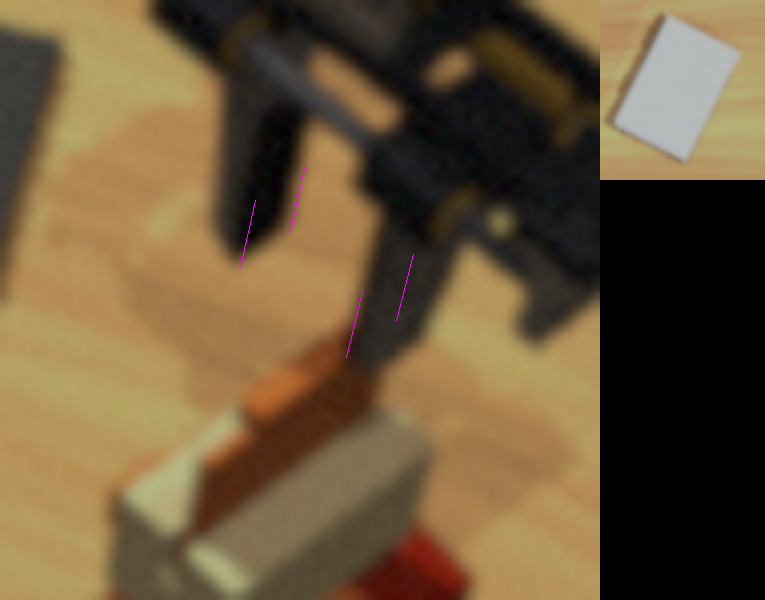

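```bash
python3 plan.py 607 182.5 98 68.5 12
```

```text
t 9.77 pos [606.8 181.2 147. ] jaw 67.5 F [ 0.4  0.3 -0.7] grip 40.6
rows 5 turn/row [-0.0008 -0.0002 -0.0035]
[0.0, 0.03, 0.98]
[0.0, 0.03, 0.98]
[0.0, 0.03, 0.98]
[0.0, 0.03, 0.98]
[0.0, 0.03, 0.98]
```

>>> move_arm(
  motion=[
    [[0,0,0.9],[-0.001,0,-0.004],4],
    [[0,0,0.9],[-0.001,0,-0.004],4],
    [[0,0,0.9],[-0.001,0,-0.004],4],
    [[0,0.1,0.9],[-0.001,0,-0.004],4],
    [[0,0,0.6],[0,0,0],4],
    [[0,0,0.3],[0,0,0],4],
    [[0,0,0],[0,0,0],4],
    [[0,0,0],[0,0,0],4],
  ],
  grip_force=10,
)

```text
time_s: 10.43
position: [607.2, 178.2, 96.5]
ee_rot: [0.189, 0.982, -0.001, -0.001]
ft_force: [-0.3, 0.0, 0.9]
grip_width: 40.1
```

```bash
python3 plan.py 607 182.5 98 68.5 12
```

```text
t 10.43 pos [607.2 178.2  96.5] jaw 68.2 F [-0.3  0.   0.9] grip 40.1
rows 1 turn/row [-0.0017 -0.001  -0.0045]
[0.18, 0.4, -0.15]
```

>>> move_arm(
  motion=[
    [[0.1,0.4,-0.1],[-0.002,-0.001,-0.004],4],
    [[0,0,0],[0,0,0],3],
    [[0,0,0],[0,0,0],2],
    [[0,0,0],[0,0,0],1.8],
  ],
  grip_force=5,
)

```text
time_s: 10.77
position: [608.6, 183.3, 98.7]
ee_rot: [0.186, 0.982, 0.001, 0.001]
ft_force: [-0.7, -0.0, 0.2]
grip_width: 22.0
```

```bash
python3 plan.py 607 182.5 98 68.5 12; python3 tipview.py pics/v6.png 370 265 75 60 8
```

```text
t 10.77 pos [608.6 183.3  98.7] jaw 68.5 F [-0.7 -0.   0.2] grip 22.0
rows 1 turn/row [0.0019 0.0015 0.0003]
[0.12, -0.13, 0.07]
[608.6085745  183.29444429  98.66974325] 0.008886489514168254
[608.62672318 183.26563051  98.72069474] 0.005863024034424617
```

View pics/v6.png

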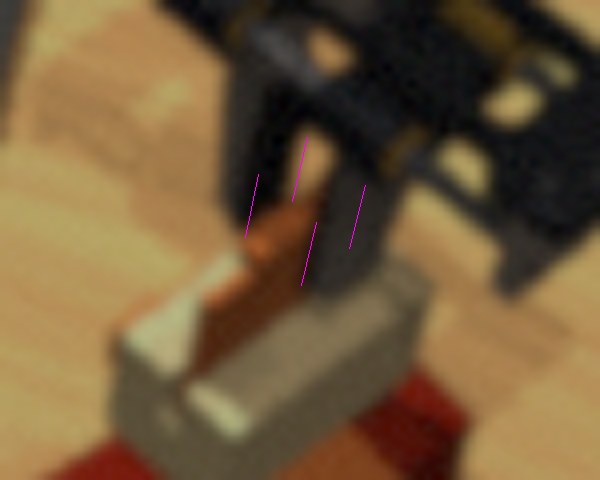

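>>> move_arm(
  motion=[
    [[0,0,0],[0,0,0],1.4],
    [[0,0,0],[0,0,0],1.2],
    [[0,0,0],[0,0,0],1.0],
    [[0,0,0],[0,0,0],0.8],
    [[0,0,0],[0,0,0],0.6],
    [[0,0,0],[0,0,0],0.4],
  ],
  grip_force=5,
)

```text
time_s: 11.32
position: [609.0, 183.7, 99.3]
ee_rot: [0.186, 0.982, 0.001, 0.001]
ft_force: [-0.2, 0.3, -0.1]
grip_width: 10.5
```

>>> move_arm(
  motion=[
    [[0,0,0],[0,0,0],0.4],
    [[0,0,0],[0,0,0],0.4],
  ],
  grip_force=15,
)

```text
time_s: 11.48
position: [609.2, 184.0, 99.3]
ee_rot: [0.186, 0.982, 0.002, 0.002]
ft_force: [-0.2, 0.3, -1.1]
grip_width: 9.9
```

>>> move_arm(
  motion=[
    [[0,0,-0.4],[0,0,0],0.4],
    [[0,0,-0.6],[0,0,0],0.4],
    [[0,0,-0.8],[0,0,0],0.4],
    [[0,0,-0.8],[0,0,0],0.4],
    [[0,0,-1.0],[0,0,0],0.4],
    [[0,0,-1.5],[0,0,0],0.4],
    [[0,0,-1.0],[0,0,0],0.4],
    [[0,0,-0.5],[0,0,0],0.4],
    [[0,0,0],[0,0,0],0.4],
    [[0,0,0],[0,0,0],0.4],
  ],
  grip_force=20,
)

```text
time_s: 12.32
position: [608.1, 182.6, 172.3]
ee_rot: [0.187, 0.982, 0.001, 0.001]
ft_force: [-0.6, -0.4, -1.9]
grip_width: 10.0
```

```bash
cat > held.py <<'E'
from fit import *
import sys
from scipy.spatial.transform import Rotation as R
# fit a held thing: name, dz (thing origin relative to TCP read z + 32.3)
nm,dz=sys.argv[1],float(sys.argv[2]); s=sensors.get_state(); p=s['position']; y=R.from_quat(s['ee_rot']).apply([0,1,0]); jaw=np.arctan2(y[1],y[0])
print('read',p.round(1),'jaw',np.degrees(jaw).round(1),'F',s['ft_force'].round(1))
for n in('top','scene'):
    camera(n); D=cut_out(n,nm); z=p[2]+32.3+dz; q=proj(n,[p[0],p[1],z+30])[0]
    D=[d for d in D if np.linalg.norm(np.array(d['at'])-q)<25]
    if not D: print(n,'none'); continue
    v,f=fit(n,[nm],[z],[D[0]['pixels']],[[p[0],p[1],jaw-np.pi/2]]); v=v[0]; d=v[:2]-p[:2]; x=np.array([y[1],-y[0]])
    print(n,'fit',v[:2].round(1),np.degrees(v[2]).round(1),'minus read',d.round(1),'along/across',(d@x).round(1),(d@y[:2]).round(1),'cost',round(f,1),'conf',round(D[0]['conf'],2),'n',D[0]['pixels'].sum())
E
python3 held.py fin -43
```

```text
read [608.1 182.6 172.3] jaw 68.5 F [-0.6 -0.4 -1.9]
top none
scene fit [634.2 175.5] -5.1 minus read [26.1 -7.1] along/across 26.9 3.0 cost 88.1 conf 0.86 n 316
```

```bash
python3 plan.py 452.8 368.3 172 110.3
```

```text
t 12.52 pos [607.5 182.5 171.1] jaw 68.5 F [ 0.1 -0.1 -2.5] grip 9.7
rows 7 turn/row [ 1.000e-04  1.000e-04 -1.042e-01]
[3.03, 1.66, -0.01]
[2.84, 1.97, -0.01]
[2.62, 2.25, -0.01]
[2.37, 2.51, -0.01]
[2.1, 2.74, -0.01]
[1.8, 2.95, -0.01]
[1.48, 3.12, -0.01]
```

>>> move_arm(
  motion=[
    [[2.4,1.3,0],[0,0,-0.08],0.4],
    [[2.3,1.5,0],[0,0,-0.08],0.4],
    [[2.1,1.7,0],[0,0,-0.08],0.4],
    [[2.0,1.8,0],[0,0,-0.08],0.4],
    [[1.8,2.0,0],[0,0,-0.08],0.4],
    [[1.7,2.1,0],[0,0,-0.08],0.4],
    [[1.5,2.3,0],[0,0,-0.08],0.4],
    [[1.3,2.4,0],[0,0,-0.08],0.4],
    [[1.1,2.5,0],[0,0,-0.08],0.4],
    [[0,0,0],[0,0,0],0.4],
    [[0,0,0],[0,0,0],0.4],
  ],
)

```text
time_s: 13.43
position: [440.5, 372.9, 162.4]
ee_rot: [-0.187, 0.982, -0.004, -0.005]
ft_force: [-0.0, -0.4, -2.2]
grip_width: 9.8
```

```bash
python3 plan.py 452.8 368.3 110 110.3 20
```

```text
t 13.43 pos [440.5 372.9 162.4] jaw 111.5 F [-0.  -0.4 -2.2] grip 9.8
rows 3 turn/row [-0.0019 -0.0037  0.0072]
[-0.34, -0.28, 1.75]
[-0.34, -0.29, 1.75]
[-0.33, -0.29, 1.75]
```

>>> move_arm(
  motion=[
    [[-0.5,-0.4,1.5],[-0.002,-0.004,0.007],0.4],
    [[-0.4,-0.4,1.5],[-0.002,-0.004,0.007],0.4],
    [[-0.2,-0.1,1.3],[-0.002,-0.004,0.007],0.4],
    [[0,0,0.6],[0,0,0],0.4],
    [[0,0,0],[0,0,0],0.4],
    [[0,0,0],[0,0,0],0.4],
  ],
)

```text
time_s: 13.93
position: [455.6, 366.0, 110.3]
ee_rot: [-0.174, 0.985, -0.001, -0.0]
ft_force: [0.2, 0.5, -1.6]
grip_width: 10.0
```

```bash
python3 plan.py 452.8 368.3 110 110.3 20
```

```text
t 13.93 pos [455.6 366.  110.3] jaw 110.0 F [ 0.2  0.5 -1.6] grip 10.0
rows 1 turn/row [-0.001  -0.0003 -0.0053]
[0.18, 0.31, 0.03]
```

>>> move_arm(
  motion=[
    [[0.2,0.3,0],[0,0,-0.005],0.4],
    [[0,0,0],[0,0,0],0.4],
    [[0,0,0],[0,0,0],0.4],
  ],
)

```text
time_s: 14.18
position: [453.3, 368.3, 111.6]
ee_rot: [-0.176, 0.984, -0.0, 0.001]
ft_force: [0.5, -0.1, -1.6]
grip_width: 9.8
```

```bash
python3 plan.py 452.8 368.3 110 110.3 20; python3 tipview.py pics/v7.png 455 245 75 75 8; python3 - <<'E'
from fit import *
c=cv2.imread('pics/v7.png')
def ln(P,col):
    q=((proj('scene',P)-[455,245]+.5)*8).astype(int); cv2.line(c,tuple(map(int,q[0])),tuple(map(int,q[1])),col,1)
r=(452.8,368.3,np.radians(20.3))
for y in(-30,30): ln(place(np.array([[-60,y,8],[60,y,8.]]),r,0),(0,255,0))
for x in(-60,60): ln(place(np.array([[x,-30,8],[x,30,8.]]),r,0),(0,255,0))
for x in(-41,41):
    ln(place(np.array([[x,0,8],[x,0,50.]]),r,0),(0,255,255))
s=sensors.get_state()['position']; f=(s[0],s[1],np.radians(20.1)); z=s[2]+32.3-43
B=np.array([[-38,0,0],[38,0,0],[38,0,56],[-38,0,56.]])
for i in range(4): ln(place(B[[i,(i+1)%4]],f,z),(255,255,0))
cv2.imwrite('pics/v7.png',c)
E
```

```text
t 14.18 pos [453.3 368.3 111.6] jaw 110.2 F [ 0.5 -0.1 -1.6] grip 9.8
rows 1 turn/row [-0.0006  0.0011 -0.0009]
[0.05, 0.02, 0.16]
[453.32499029 368.31722857 111.58630382] 0.01671981171142183
[453.2366663  368.59312091 111.70332639] 0.0030962059239866726
```

View pics/v7.png

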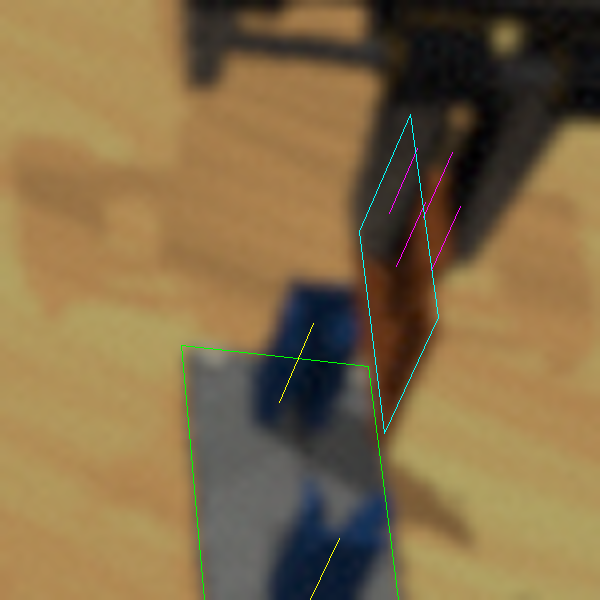

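>>> move_arm(
  motion=[
    [[0,0,0.8],[0,0,0],0.4],
    [[0,0,0.9],[0,0,0],0.4],
    [[0,0,0.8],[0,0,0],0.4],
    [[0,0,0.4],[0,0,0],0.4],
    [[0,0,0],[0,0,0],0.4],
    [[0,0,0],[0,0,0],0.4],
  ],
)

```text
time_s: 14.73
position: [453.1, 369.1, 80.1]
ee_rot: [-0.176, 0.984, 0.0, 0.001]
ft_force: [-0.3, -0.1, -2.1]
grip_width: 9.8
```

```bash
python3 plan.py 452.8 368.3 70 110.3 20
```

```text
t 14.73 pos [453.1 369.1  80.1] jaw 110.3 F [-0.3 -0.1 -2.1] grip 9.8
rows 1 turn/row [0.0001 0.002  0.0001]
[0.06, -0.07, 1.01]
```

>>> move_arm(
  motion=[
    [[0,-0.1,0.5],[0,0.001,0],0.4],
    [[0,0,0.5],[0,0.001,0],0.4],
    [[0,0,0.4],[0,0,0],0.4],
    [[0,0,0.3],[0,0,0],0.4],
  ],
)

```text
time_s: 15.07
position: [452.5, 368.3, 62.8]
ee_rot: [-0.176, 0.984, 0.0, -0.001]
ft_force: [-8.1, -3.3, 13.7]
grip_width: 10.0
```

>>> move_arm(
  motion=[
    [[0,0,0.4],[0,0,0],0.4],
    [[0,0,0.3],[0,0,0],0.4],
    [[0,0,0.3],[0,0,0],0.4],
  ],
)

```text
time_s: 15.32
position: [449.7, 369.1, 54.5]
ee_rot: [-0.177, 0.984, 0.0, -0.003]
ft_force: [-1.1, 0.2, -1.4]
grip_width: 10.1
```

>>> move_arm(
  motion=[
    [[0,0,0.4],[0,0,0],0.4],
    [[0,0,0.4],[0,0,0],0.4],
    [[0,0,0.4],[0,0,0],0.4],
  ],
)

```text
time_s: 15.57
position: [449.7, 369.1, 41.0]
ee_rot: [-0.177, 0.984, 0.001, -0.003]
ft_force: [-1.8, -0.1, -1.9]
grip_width: 9.6
```

```bash
python3 plan.py 449.7 369 30 110.3 20
```

```text
t 15.57 pos [449.7 369.1  41. ] jaw 110.4 F [-1.8 -0.1 -1.9] grip 9.6
rows 1 turn/row [ 0.002  -0.0054  0.001 ]
[-0.0, -0.01, 1.1]
```

Free descent; bottom expected near read z 18–19.

>>> move_arm(
  motion=[
    [[0,0,0.4],[0.001,-0.003,0],0.4],
    [[0,0,0.4],[0.001,-0.003,0],0.4],
    [[0,0,0.4],[0,0,0],0.4],
    [[0,0,0.2],[0,0,0],0.4],
  ],
)

```text
time_s: 15.9
position: [449.6, 368.9, 24.1]
ee_rot: [-0.177, 0.984, -0.0, 0.0]
ft_force: [-1.0, -0.6, -1.8]
grip_width: 9.7
```

>>> move_arm(
  motion=[
    [[0,0,0.2],[0,0,0],0.4],
    [[0,0,0.1],[0,0,0],0.4],
    [[0,0,0.1],[0,0,0],0.4],
  ],
)

```text
time_s: 16.15
position: [450.8, 369.6, 20.1]
ee_rot: [-0.177, 0.984, 0.0, 0.001]
ft_force: [-0.4, 0.1, 6.2]
grip_width: 9.8
```

>>> move_arm(
  motion=[
    [[0,0,0.1],[0,0,0],0.4],
    [[0,0,0],[0,0,0],0.4],
    [[0,0,0],[0,0,0],1.4],
    [[0,0,0],[0,0,0],1.8],
    [[0,0,0],[0,0,0],2.4],
    [[0,0,0],[0,0,0],2.4],
  ],
)

```text
time_s: 16.65
position: [452.8, 370.3, 21.2]
ee_rot: [-0.176, 0.984, 0.001, 0.003]
ft_force: [0.0, -0.5, 0.2]
grip_width: 24.1
```

>>> move_arm(
  motion=[
    [[0,0,-0.8],[0,0,0],2.8],
    [[0,0,-1],[0,0,0],3],
    [[0,0,-2],[0,0,0],3],
    [[0,0,-3],[0,0,0],3],
    [[0,0,-3],[0,0,0],4],
    [[0,0,-3],[0,0,0],6],
    [[0,0,-1],[0,0,0],7],
    [[0,0,0],[0,0,0],7],
    [[0,0,0],[0,0,0],7],
  ],
)

```text
time_s: 17.4
position: [452.6, 369.9, 170.6]
ee_rot: [-0.176, 0.984, 0.002, 0.005]
ft_force: [-0.2, -0.9, -1.7]
grip_width: 61.3
```

```bash
cat > look.py <<'E'
from fit import *
import sys
# re-measure things: name z0 u v yaw ... (scene camera, plus top) , usage: name:z:x:y:yawdeg[:max px]
for a in sys.argv[1:]:
    nm,z,x,y,w=a.split(':'); z,x,y,w=map(float,(z,x,y,w))
    for n in('scene','top'):
        camera(n); q=proj(n,[x,y,z+20])[0]; D=[d for d in cut_out(n,nm) if np.linalg.norm(np.array(d['at'])-q)<12]
        if not D: print(nm,n,'none'); continue
        v,f=fit(n,[nm],[z],[D[0]['pixels']],[[x,y,np.radians(w)]]); v=v[0]
        if n=='top': v=v+[2.6,-5.1,0]
        print(nm,n,v[:2].round(1),np.degrees(v[2]).round(1),'cost',round(f,1),'conf',round(D[0]['conf'],2))
E
python3 plan.py 614.5 183 150 68; python3 look.py fin:8:450:369:20.3 rack:0:452.8:368.3:20.3 kerf:62:615:183:-22; python3 -c "
from h import *
im=camera('scene')[:,:,::-1]
a=cv2.resize(im[260:350,455:525],None,fx=5,fy=5,interpolation=2);b=cv2.resize(im[275:365,360:440],None,fx=5,fy=5,interpolation=2)
cv2.imwrite('pics/v8.png',np.hstack([a,b]))"
```

```text
t 17.4 pos [452.6 369.9 170.6] jaw 110.3 F [-0.2 -0.9 -1.7] grip 61.3
rows 7 turn/row [0.0008 0.0012 0.1054]
[-1.24, -3.31, 0.3]
[-1.58, -3.16, 0.3]
[-1.91, -2.97, 0.3]
[-2.21, -2.76, 0.3]
[-2.49, -2.51, 0.3]
[-2.74, -2.23, 0.3]
[-2.96, -1.93, 0.3]
fin scene none
fin top [439.2 358.8] 45.6 cost 62.7 conf 0.57
rack scene [452.9 367.4] 19.6 cost 246.1 conf 0.98
rack top none
kerf scene [616.6 183. ] -20.9 cost 15.1 conf 0.91
kerf top [615.5 182.2] -21.7 cost 1.1 conf 0.67
```

View pics/v8.png

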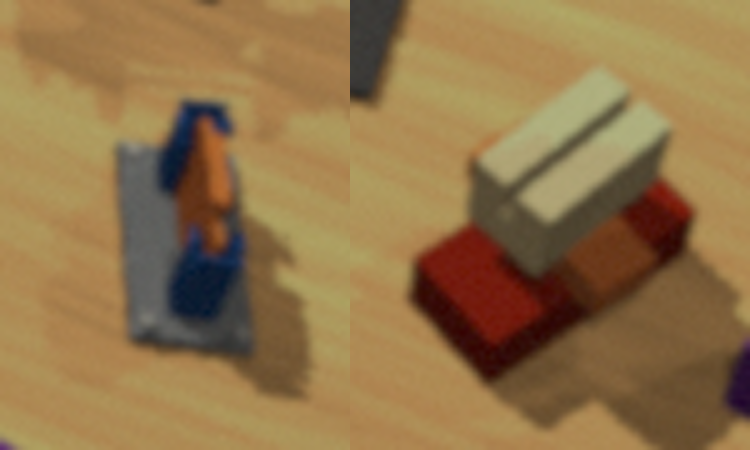

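>>> move_arm(
  motion=[
    [[-1.0,-2.7,0.2],[0,0,0.08],7],
    [[-1.2,-2.7,0.2],[0,0,0.08],7],
    [[-1.4,-2.5,0.2],[0,0,0.08],7],
    [[-1.6,-2.4,0.2],[0,0,0.08],7],
    [[-1.8,-2.3,0.2],[0,0,0.08],7],
    [[-1.9,-2.1,0.2],[0,0,0.08],7],
    [[-2.1,-2.0,0.2],[0,0,0.08],7],
    [[-2.2,-1.8,0.2],[0,0,0.08],7],
    [[-2.4,-1.6,0.2],[0,0,0.08],7],
    [[0,0,0],[0,0,0],7],
    [[0,0,0],[0,0,0],7],
  ],
)

```text
time_s: 18.97
position: [623.1, 162.8, 150.9]
ee_rot: [0.196, 0.981, 0.004, 0.003]
ft_force: [0.4, 0.1, -0.2]
grip_width: 69.9
```

```bash
python3 plan.py 616 182.6 105 68.6 20
```

```text
t 18.97 pos [623.1 162.8 150.9] jaw 67.4 F [ 0.4  0.1 -0.2] grip 69.9
rows 3 turn/row [ 0.0027  0.0018 -0.007 ]
[0.48, 0.51, 1.53]
[0.47, 0.51, 1.53]
[0.47, 0.52, 1.53]
```

>>> move_arm(
  motion=[
    [[0.5,0.6,1.2],[0.003,0.002,-0.007],7],
    [[0.5,0.6,1.3],[0.003,0.002,-0.007],7],
    [[0.4,0.4,1.2],[0.002,0.002,-0.007],7],
    [[0,0,0.4],[0,0,0],7],
    [[0,0,0],[0,0,0],7],
    [[0,0,0],[0,0,0],7],
  ],
)

```text
time_s: 19.47
position: [611.4, 191.0, 103.7]
ee_rot: [0.179, 0.984, 0.0, -0.003]
ft_force: [0.8, -0.2, -0.1]
grip_width: 70.1
```

```bash
python3 plan.py 616 182.6 35 68.6 12
```

```text
t 19.47 pos [611.4 191.  103.7] jaw 69.3 F [ 0.8 -0.2 -0.1] grip 70.1
rows 6 turn/row [-0.0001 -0.001   0.0021]
[-0.13, -0.1, 1.14]
[-0.13, -0.1, 1.14]
[-0.13, -0.1, 1.14]
[-0.13, -0.1, 1.14]
[-0.12, -0.1, 1.14]
[-0.12, -0.1, 1.14]
```

>>> move_arm(
  motion=[
    [[-0.6,-0.5,0],[0,-0.003,0.012],7],
    [[0,0,0],[0,0,0],7],
    [[0,0,0],[0,0,0],7],
  ],
)

```text
time_s: 19.72
position: [615.3, 184.6, 103.8]
ee_rot: [0.185, 0.983, -0.0, -0.001]
ft_force: [-0.4, -0.4, -0.4]
grip_width: 69.7
```

```bash
python3 plan.py 616 182.6 35 68.6 12
```

```text
t 19.72 pos [615.3 184.6 103.8] jaw 68.7 F [-0.4 -0.4 -0.4] grip 69.7
rows 6 turn/row [-0.0001 -0.0004  0.0002]
[-0.03, -0.03, 1.15]
[-0.02, -0.03, 1.15]
[-0.02, -0.03, 1.15]
[-0.02, -0.03, 1.15]
[-0.02, -0.03, 1.15]
[-0.02, -0.03, 1.15]
```

>>> move_arm(
  motion=[
    [[-0.1,-0.1,0.8],[0,0,0],7],
    [[0,0,1],[0,0,0],7],
    [[0,0,1],[0,0,0],7],
    [[0,0,0.8],[0,0,0],7],
    [[0,0,0.5],[0,0,0],7],
    [[0,0,0.3],[0,0,0],7],
    [[0,0,0],[0,0,0],7],
    [[0,0,0],[0,0,0],7],
  ],
)

```text
time_s: 20.38
position: [616.4, 181.4, 55.0]
ee_rot: [0.186, 0.982, -0.0, -0.001]
ft_force: [0.7, -1.2, 1.0]
grip_width: 69.8
```

```bash
python3 plan.py 616 182.6 35 68.6 12
```

```text
t 20.38 pos [616.4 181.4  55. ] jaw 68.5 F [ 0.7 -1.2  1. ] grip 69.8
rows 2 turn/row [-0.0004 -0.0011 -0.0007]
[0.04, 0.05, 1.0]
[0.04, 0.05, 1.0]
```

>>> move_arm(
  motion=[
    [[0,0.1,0.7],[0,-0.001,0],7],
    [[0,0,0.6],[0,0,0],7],
    [[0,0,0.3],[0,0,0],7],
    [[0,0,0.1],[0,0,0],6.4],
    [[0,0,0],[0,0,0],5.8],
    [[0,0,0],[0,0,0],5.4],
  ],
  grip_force=8,
)

```text
time_s: 20.88
position: [617.3, 183.0, 36.8]
ee_rot: [0.186, 0.983, 0.0, -0.0]
ft_force: [-0.0, -0.5, 0.2]
grip_width: 54.7
```

```bash
python3 plan.py 616 182.6 35 68.6 12
```

```text
t 20.88 pos [617.3 183.   36.8] jaw 68.6 F [-0.  -0.5  0.2] grip 54.7
rows 1 turn/row [ 0.0001 -0.0002 -0.0009]
[0.1, -0.08, 0.18]
```

>>> move_arm(
  motion=[
    [[0,0,0],[0,0,0],5.2],
    [[0,0,0],[0,0,0],5.0],
    [[0,0,0],[0,0,0],4.8],
    [[0,0,0],[0,0,0],4.6],
    [[0,0,0],[0,0,0],4.4],
    [[0,0,0],[0,0,0],4.2],
  ],
  grip_force=6,
)

```text
time_s: 21.38
position: [617.8, 183.1, 37.6]
ee_rot: [0.186, 0.983, 0.0, 0.001]
ft_force: [-0.1, 0.9, -0.3]
grip_width: 46.0
```

>>> move_arm(
  motion=[
    [[0,0,0],[0,0,0],4.0],
    [[0,0,0],[0,0,0],4.0],
  ],
  grip_force=20,
)

```text
time_s: 21.55
position: [617.8, 183.1, 37.6]
ee_rot: [0.186, 0.983, 0.0, 0.001]
ft_force: [0.8, 0.9, -0.8]
grip_width: 46.1
```

>>> move_arm(
  motion=[
    [[0,0,-0.4],[0,0,0],4],
    [[0,0,-0.8],[0,0,0],4],
    [[0,0,-1.5],[0,0,0],4],
    [[0,0,-2.0],[0,0,0],4],
    [[0,0,-2.0],[0,0,0],4],
    [[0,0,-1.0],[0,0,0],4],
    [[0,0,0],[0,0,0],4],
    [[0,0,0],[0,0,0],4],
  ],
  grip_force=25,
)

```text
time_s: 22.22
position: [616.1, 182.4, 118.9]
ee_rot: [0.186, 0.983, -0.0, -0.001]
ft_force: [0.4, -0.3, -1.3]
grip_width: 45.7
```

```bash
python3 plan.py 450.4 -373.9 120 63.3 32
```

```text
t 22.22 pos [616.1 182.4 118.9] jaw 68.5 F [ 0.4 -0.3 -1.3] grip 45.7
rows 19 turn/row [-0.0001 -0.0001  0.0048]
[-0.26, -3.04, -0.0]
[-0.27, -3.04, -0.0]
[-0.29, -3.04, -0.0]
[-0.3, -3.04, -0.0]
[-0.32, -3.04, -0.0]
[-0.33, -3.04, -0.0]
[-0.35, -3.04, -0.0]
[-0.36, -3.03, -0.0]
[-0.38, -3.03, -0.0]
[-0.39, -3.03, -0.0]
[-0.41, -3.03, -0.0]
[-0.42, -3.03, -0.0]
[-0.43, -3.02, -0.0]
[-0.45, -3.02, -0.0]
[-0.46, -3.02, -0.01]
[-0.48, -3.02, -0.01]
[-0.49, -3.02, -0.01]
[-0.51, -3.01, -0.01]
[-0.52, -3.01, -0.01]
```

>>> move_arm(
  motion=[
    [[-0.2,-1.5,0],[0,0,0.004],4],
    [[-0.3,-3,0],[0,0,0.005],4],
    [[-0.3,-3,0],[0,0,0.005],4],
    [[-0.3,-3,0],[0,0,0.005],4],
    [[-0.3,-3,0],[0,0,0.005],4],
    [[-0.3,-3,0],[0,0,0.005],4],
    [[-0.3,-3,0],[0,0,0.005],4],
    [[-0.4,-3,0],[0,0,0.005],4],
    [[-0.4,-3,0],[0,0,0.005],4],
    [[-0.4,-3,0],[0,0,0.005],4],
    [[-0.4,-3,0],[0,0,0.005],4],
    [[-0.4,-3,0],[0,0,0.005],4],
  ],
)

```text
time_s: 23.22
position: [498.8, -167.3, 106.7]
ee_rot: [0.213, 0.977, -0.003, -0.012]
ft_force: [0.7, -0.7, -1.0]
grip_width: 46.1
```

>>> move_arm(
  motion=[
    [[-0.4,-3,0],[0,0,0.005],4],
    [[-0.4,-3,0],[0,0,0.005],4],
    [[-0.5,-3,0],[0,0,0.005],4],
    [[-0.5,-2.5,0],[0,0,0.005],4],
    [[-0.4,-2,0],[0,0,0.005],4],
    [[-0.2,-1,0],[0,0,0.005],4],
    [[0,0,0],[0,0,0],4],
    [[0,0,0],[0,0,0],4],
  ],
)

```text
time_s: 23.88
position: [437.0, -325.7, 100.9]
ee_rot: [0.239, 0.971, -0.005, -0.02]
ft_force: [-0.7, -0.2, -2.1]
grip_width: 45.7
```

```bash
python3 plan.py 450.4 -373.9 60 63.3 20
```

```text
t 23.88 pos [ 437.  -325.7  100.9] jaw 62.4 F [-0.7 -0.2 -2.1] grip 45.7
rows 4 turn/row [-0.0047 -0.0092 -0.0042]
[-0.89, -0.89, 1.01]
[-0.88, -0.9, 1.01]
[-0.87, -0.91, 1.02]
[-0.86, -0.92, 1.02]
```

>>> move_arm(
  motion=[
    [[-0.9,-0.9,1],[-0.005,-0.009,-0.004],4],
    [[-0.9,-0.9,1],[-0.005,-0.009,-0.004],4],
    [[-0.9,-0.9,1],[-0.005,-0.009,-0.004],4],
    [[-0.6,-0.6,0.8],[-0.005,-0.009,-0.004],4],
    [[0,0,0],[0,0,0],4],
    [[0,0,0],[0,0,0],4],
  ],
)

```text
time_s: 24.38
position: [453.9, -359.7, 58.7]
ee_rot: [0.224, 0.974, 0.005, -0.001]
ft_force: [1.1, 0.2, -1.6]
grip_width: 45.9
```

```bash
python3 plan.py 450.4 -373.9 20 63.3 20
```

```text
t 24.38 pos [ 453.9 -359.7   58.7] jaw 64.1 F [ 1.1  0.2 -1.6] grip 45.9
rows 3 turn/row [ 0.003  -0.0015  0.0044]
[-0.11, -0.49, 1.29]
[-0.11, -0.48, 1.29]
[-0.11, -0.48, 1.29]
```

>>> move_arm(
  motion=[
    [[-0.1,-0.6,1.1],[0.003,-0.001,0.004],4],
    [[-0.1,-0.5,1.1],[0.003,-0.001,0.004],4],
    [[-0.1,-0.3,1.0],[0.003,-0.001,0.004],4],
    [[0,0,0.3],[0,0,0],4],
    [[0,0,0],[0,0,0],4],
    [[0,0,0],[0,0,0],4],
  ],
)

```text
time_s: 24.88
position: [451.7, -369.4, 20.1]
ee_rot: [0.228, 0.974, 0.001, -0.001]
ft_force: [0.2, 1.3, -1.5]
grip_width: 45.7
```

```bash
python3 plan.py 450.4 -373.9 0 63.3 20
```

```text
t 24.88 pos [ 451.7 -369.4   20.1] jaw 63.6 F [ 0.2  1.3 -1.5] grip 45.7
rows 2 turn/row [ 0.0005 -0.0016  0.003 ]
[-0.05, -0.23, 1.01]
[-0.05, -0.23, 1.01]
```

>>> move_arm(
  motion=[
    [[-0.1,-0.3,0.7],[0,-0.002,0.003],4],
    [[0,-0.2,0.7],[0,-0.001,0.003],4],
    [[0,0,0.3],[0,0,0],4],
    [[0,0,0],[0,0,0],4],
    [[0,0,0],[0,0,0],4],
  ],
)

```text
time_s: 25.3
position: [450.6, -375.1, 1.9]
ee_rot: [0.231, 0.973, 0.0, 0.001]
ft_force: [0.2, 0.3, -0.7]
grip_width: 46.0
```

```bash
python3 plan.py 450.4 -373.9 -10 63.3 20; python3 look.py kerf:26:449:-373:-26.7 tile:0:449:-373:-26.7
```

```text
t 25.3 pos [ 450.6 -375.1    1.9] jaw 63.3 F [ 0.2  0.3 -0.7] grip 46.0
rows 1 turn/row [ 0.001   0.0012 -0.0007]
[0.07, 0.09, 1.19]
kerf scene [ 455.3 -372.4] -39.1 cost 262.7 conf 0.92
kerf top none
tile scene [ 452.1 -371.4] -30.1 cost 311.6 conf 0.81
tile top none
```

>>> move_arm(
  motion=[
    [[0.1,0.1,0.5],[0,0.001,0],4],
    [[0,0,0.3],[0,0,0],4],
    [[0,0,0.2],[0,0,0],4],
    [[0,0,0.1],[0,0,0],4],
  ],
)

```text
time_s: 26.03
position: [450.9, -373.5, -9.3]
ee_rot: [0.231, 0.973, 0.0, 0.001]
ft_force: [-1.1, -0.5, -1.0]
grip_width: 45.6
```

>>> move_arm(
  motion=[
    [[0,0,0.1],[0,0,0],4],
    [[0,0,0.1],[0,0,0],4],
  ],
)

```text
time_s: 26.2
position: [450.7, -373.3, -11.9]
ee_rot: [0.231, 0.973, 0.0, 0.001]
ft_force: [1.0, 0.4, -1.0]
grip_width: 45.9
```

>>> move_arm(
  motion=[
    [[0,0,0.1],[0,0,0],4],
    [[0,0,0.1],[0,0,0],4],
  ],
)

```text
time_s: 26.37
position: [450.7, -373.3, -14.2]
ee_rot: [0.231, 0.973, 0.0, 0.001]
ft_force: [-0.2, -0.1, -1.4]
grip_width: 45.6
```

>>> move_arm(
  motion=[
    [[0,0,0.1],[0,0,0],4],
  ],
)

```text
time_s: 26.45
position: [450.8, -373.4, -14.5]
ee_rot: [0.231, 0.973, 0.001, 0.001]
ft_force: [-3.4, 4.5, 17.9]
grip_width: 45.9
```

>>> move_arm(
  motion=[
    [[0,0,0],[0,0,0],4.4],
    [[0,0,0],[0,0,0],5.0],
    [[0,0,0],[0,0,0],5.8],
    [[0,0,0],[0,0,0],6.4],
    [[0,0,0],[0,0,0],7],
    [[0,0,-1],[0,0,0],7],
    [[0,0,-2],[0,0,0],7],
    [[0,0,-3],[0,0,0],7],
    [[0,0,-3],[0,0,0],7],
    [[0,0,-2],[0,0,0],7],
    [[0,0,-1],[0,0,0],7],
  ],
)

```text
time_s: 27.37
position: [448.8, -373.0, 110.7]
ee_rot: [0.231, 0.973, 0.001, -0.002]
ft_force: [0.1, -0.6, -0.0]
grip_width: 70.3
```

```bash
python3 plan.py 620 183.6 120 -25.5 32
```

```text
t 27.37 pos [ 448.8 -373.   110.7] jaw 63.2 F [ 0.1 -0.6 -0. ] grip 70.3
rows 19 turn/row [-0.0001 -0.0002  0.0815]
[0.51, 3.02, -0.04]
[0.76, 2.97, -0.04]
[1.0, 2.9, -0.04]
[1.23, 2.81, -0.04]
[1.46, 2.7, -0.04]
[1.67, 2.57, -0.04]
[1.87, 2.43, -0.04]
[2.07, 2.26, -0.04]
[2.24, 2.09, -0.04]
[2.41, 1.9, -0.04]
[2.55, 1.7, -0.04]
[2.68, 1.48, -0.04]
[2.79, 1.26, -0.04]
[2.89, 1.03, -0.04]
[2.96, 0.79, -0.05]
[3.02, 0.55, -0.05]
[3.05, 0.3, -0.05]
[3.06, 0.05, -0.05]
[3.06, -0.2, -0.05]
```

```bash
cat > stack2.py <<'E'
from fit import *
for n in('scene','top'):
    camera(n); m=[]
    for l in('slab','bar'):
        q=proj(n,[618,187,45])[0]; D=[d for d in cut_out(n,l) if np.linalg.norm(np.array(d['at'])-q)<15]; m.append(D[0]['pixels'] if D else None)
    if any(x is None for x in m): print(n,'missing'); continue
    v,f=fit(n,['slab','bar'],[0,40],m,[[619,186,-.45],[619,186,1.12]])
    if n=='top': v=v+[2.6,-5.1,0]
    print(n,[(a.round(1),b.round(1),np.degrees(c).round(1)) for a,b,c in v],round(f,1))
E
python3 stack2.py; python3 look.py kerf:10:449:-373:-26.7
```

```text
scene [(np.float64(620.6), np.float64(185.6), np.float64(-25.6)), (np.float64(618.0), np.float64(184.9), np.float64(62.8))] 50.5
top missing
kerf scene none
kerf top [ 462.9 -364.1] -69.7 cost 452.6 conf 0.42
```

>>> move_arm(
  motion=[
    [[0.5,2.0,0],[0,0,0.06],7],
    [[0.7,3.0,0],[0,0,0.08],7],
    [[1.0,2.9,0],[0,0,0.08],7],
    [[1.2,2.8,0],[0,0,0.08],7],
    [[1.4,2.7,0],[0,0,0.08],7],
    [[1.6,2.6,0],[0,0,0.08],7],
    [[1.8,2.5,0],[0,0,0.08],7],
    [[2.0,2.3,0],[0,0,0.08],7],
    [[2.2,2.1,0],[0,0,0.08],7],
    [[2.4,1.9,0],[0,0,0.08],7],
    [[2.5,1.7,0],[0,0,0.08],7],
    [[2.7,1.5,0],[0,0,0.08],7],
  ],
)

```text
time_s: 28.87
position: [552.5, -27.0, 100.5]
ee_rot: [0.671, 0.741, -0.005, -0.007]
ft_force: [1.1, -1.4, 0.5]
grip_width: 69.9
```

```bash
python3 plan.py 618.5 184.8 110 -27.5 26
```

```text
t 28.87 pos [552.5 -27.  100.5] jaw 5.7 F [ 1.1 -1.4  0.5] grip 69.9
rows 9 turn/row [-0.002   0.0002  0.0644]
[2.27, 0.96, -0.11]
[2.33, 0.81, -0.11]
[2.37, 0.66, -0.11]
[2.41, 0.51, -0.11]
[2.44, 0.35, -0.11]
[2.46, 0.2, -0.11]
[2.46, 0.04, -0.11]
[2.46, -0.12, -0.11]
[2.45, -0.28, -0.11]
```

>>> move_arm(
  motion=[
    [[2.2,0.9,-0.1],[-0.002,0,0.064],7],
    [[2.3,0.8,-0.1],[-0.002,0,0.064],7],
    [[2.3,0.6,-0.1],[-0.002,0,0.064],7],
    [[2.4,0.5,-0.1],[-0.002,0,0.064],7],
    [[2.4,0.3,-0.1],[-0.002,0,0.064],7],
    [[2.4,0.2,-0.1],[-0.002,0,0.064],7],
    [[2.4,0,-0.1],[-0.002,0,0.064],7],
    [[2.0,-0.1,-0.1],[-0.002,0,0.064],7],
    [[1.2,-0.1,-0.1],[0,0,0.04],7],
    [[0.5,0,0],[0,0,0.02],7],
    [[0,0,0],[0,0,0],7],
    [[0,0,0],[0,0,0],7],
  ],
)

```text
time_s: 29.87
position: [614.5, 190.7, 100.8]
ee_rot: [0.857, 0.515, -0.006, -0.001]
ft_force: [0.7, -0.6, -0.4]
grip_width: 70.0
```

```bash
python3 plan.py 618.5 184.8 60 -27.5 20; python3 look.py kerf:10:449:-373:-26.7 tile:0:449:-373:-26.7
```

```text
t 29.87 pos [614.5 190.7 100.8] jaw -28.0 F [ 0.7 -0.6 -0.4] grip 70.0
rows 3 turn/row [-0.0026  0.0031 -0.0029]
[-0.1, 0.22, 1.36]
[-0.1, 0.22, 1.36]
[-0.11, 0.21, 1.36]
kerf scene [ 448.  -372.6] -26.7 cost 1.8 conf 0.96
kerf top [ 447.6 -373.4] -26.3 cost 3.6 conf 0.92
tile scene [ 451.5 -370.2] -30.1 cost 428.5 conf 0.69
tile top [ 448.8 -373.3] -27.2 cost 555.6 conf 0.76
```

>>> move_arm(
  motion=[
    [[-0.2,0.3,1.3],[-0.003,0.003,-0.003],7],
    [[-0.1,0.2,1.3],[-0.003,0.003,-0.003],7],
    [[0,0.1,1.2],[-0.002,0.003,-0.003],7],
    [[0,0,0.4],[0,0,0],6],
    [[0,0,0],[0,0,0],6],
    [[0,0,0],[0,0,0],6],
  ],
)

```text
time_s: 30.77
position: [619.9, 183.4, 59.3]
ee_rot: [0.856, 0.517, 0.002, -0.0]
ft_force: [0.4, -0.6, 0.2]
grip_width: 60.0
```

```bash
python3 plan.py 618.5 184.8 11 -27.5 20
```

```text
t 30.77 pos [619.9 183.4  59.3] jaw -27.7 F [ 0.4 -0.6  0.2] grip 60.0
rows 3 turn/row [ 0.0008 -0.0014 -0.001 ]
[0.01, -0.07, 1.61]
[0.02, -0.06, 1.61]
[0.02, -0.06, 1.61]
```

>>> move_arm(
  motion=[
    [[0,-0.2,1.0],[0.001,-0.001,-0.001],6],
    [[0,0,1.0],[0.001,-0.001,-0.001],6],
    [[0,0,0.8],[0,-0.001,-0.001],6],
    [[0,0,0.6],[0,0,0],6],
    [[0,0,0.3],[0,0,0],5.5],
    [[0,0,0],[0,0,0],5],
    [[0,0,0],[0,0,0],4.6],
  ],
  grip_force=8,
)

```text
time_s: 31.35
position: [618.4, 185.5, 19.0]
ee_rot: [0.855, 0.519, 0.001, -0.0]
ft_force: [0.4, -0.9, -0.1]
grip_width: 47.1
```

```bash
python3 plan.py 618.5 184.8 11 -27.5 20
```

```text
t 31.35 pos [618.4 185.5  19. ] jaw -27.4 F [ 0.4 -0.9 -0.1] grip 47.1
rows 1 turn/row [ 0.0005 -0.0015  0.0012]
[-0.05, 0.04, 0.8]
```

>>> move_arm(
  motion=[
    [[0,0,0.4],[0,-0.001,0.001],4.6],
    [[0,0,0.2],[0,0,0],4.6],
    [[0,0,0.1],[0,0,0],4.6],
    [[0,0,0],[0,0,0],4.3],
    [[0,0,0],[0,0,0],4.0],
  ],
  grip_force=8,
)

```text
time_s: 31.77
position: [618.5, 185.8, 11.9]
ee_rot: [0.855, 0.519, 0.001, -0.0]
ft_force: [-1.5, 0.2, 1.1]
grip_width: 40.1
```

>>> move_arm(
  motion=[
    [[0,0,0],[0,0,0],3.8],
    [[0,0,0],[0,0,0],3.6],
    [[0,0,0],[0,0,0],3.4],
    [[0,0,0],[0,0,0],3.2],
    [[0,0,0],[0,0,0],3.0],
  ],
  grip_force=8,
)

```text
time_s: 32.18
position: [616.6, 186.8, 11.9]
ee_rot: [0.855, 0.519, -0.001, -0.002]
ft_force: [-1.7, 0.5, -0.6]
grip_width: 36.3
```

>>> move_arm(
  motion=[
    [[0,0,0],[0,0,0],3],
    [[0,0,0],[0,0,0],3],
  ],
  grip_force=40,
)

```text
time_s: 32.35
position: [616.7, 186.8, 11.9]
ee_rot: [0.855, 0.519, -0.001, -0.001]
ft_force: [-1.4, 0.2, 0.6]
grip_width: 35.5
```

>>> move_arm(
  motion=[
    [[0,0,-0.3],[0,0,0],3],
    [[0,0,-0.6],[0,0,0],3],
    [[0,0,-1.2],[0,0,0],3],
    [[0,0,-2.0],[0,0,0],3],
    [[0,0,-2.0],[0,0,0],3],
    [[0,0,-1.0],[0,0,0],3],
    [[0,0,0],[0,0,0],3],
    [[0,0,0],[0,0,0],3],
  ],
  grip_force=50,
)

```text
time_s: 33.02
position: [614.8, 184.0, 84.6]
ee_rot: [0.855, 0.518, -0.004, -0.0]
ft_force: [-0.2, -0.1, -7.1]
grip_width: 35.7
```

```bash
python3 plan.py 628.1 -209.2 90 -101 26
```

```text
t 33.02 pos [614.8 184.   84.6] jaw -27.5 F [-0.2 -0.1 -7.1] grip 35.7
rows 16 turn/row [0.     0.0005 0.0801]
[-2.14, 1.21, -0.03]
[-2.04, 1.38, -0.03]
[-1.92, 1.54, -0.03]
[-1.79, 1.68, -0.03]
[-1.65, 1.82, -0.03]
[-1.5, 1.95, -0.03]
[-1.34, 2.06, -0.03]
[-1.17, 2.16, -0.03]
[-0.99, 2.25, -0.03]
[-0.81, 2.32, -0.03]
[-0.62, 2.38, -0.03]
[-0.43, 2.42, -0.03]
[-0.23, 2.45, -0.03]
[-0.04, 2.46, -0.03]
[0.16, 2.45, -0.03]
[0.36, 2.43, -0.03]
```

>>> move_arm(
  motion=[
    [[-1.4,0.8,-0.1],[0,0,0.05],3],
    [[-2.0,1.3,-0.1],[0,0,0.07],3],
    [[-2.0,1.4,-0.1],[0,0,0.08],3],
    [[-1.8,1.6,-0.1],[0,0,0.08],3],
    [[-1.7,1.7,-0.1],[0,0,0.08],3],
    [[-1.6,1.9,-0.1],[0,0,0.08],3],
    [[-1.4,2.0,-0.1],[0,0,0.08],3],
    [[-1.3,2.1,-0.1],[0,0,0.08],3],
    [[-1.1,2.2,-0.1],[0,0,0.08],3],
    [[-0.9,2.3,-0.1],[0,0,0.08],3],
    [[-0.7,2.3,-0.1],[0,0,0.08],3],
    [[-0.5,2.4,-0.1],[0,0,0.08],3],
  ],
)

```text
time_s: 34.02
position: [604.5, -124.4, 89.2]
ee_rot: [0.999, 0.047, -0.011, 0.003]
ft_force: [0.6, 0.4, -7.1]
grip_width: 35.5
```

```bash
python3 plan.py 628.1 -209.2 80 -101 26
```

```text
t 34.02 pos [ 604.5 -124.4   89.2] jaw -84.7 F [ 0.6  0.4 -7.1] grip 35.5
rows 4 turn/row [0.002  0.0052 0.0713]
[0.39, 2.17, 0.23]
[0.55, 2.13, 0.23]
[0.7, 2.09, 0.23]
[0.84, 2.03, 0.23]
```

>>> move_arm(
  motion=[
    [[0.4,2.0,0.2],[0.002,0.005,0.06],3],
    [[0.6,2.0,0.3],[0.002,0.005,0.06],3],
    [[0.7,1.8,0.3],[0.002,0.005,0.06],3],
    [[0.6,1.2,0.3],[0.002,0.005,0.04],3],
    [[0.2,0.4,0],[0,0,0.02],3],
    [[0,0,0],[0,0,0],3],
    [[0,0,0],[0,0,0],3],
  ],
)

```text
time_s: 34.6
position: [616.5, -224.3, 74.3]
ee_rot: [0.995, -0.101, -0.005, 0.005]
ft_force: [-0.2, -0.7, -6.4]
grip_width: 35.4
```

```bash
python3 plan.py 628.1 -209.2 30 -101 20
```

```text
t 34.6 pos [ 616.5 -224.3   74.3] jaw -101.6 F [-0.2 -0.7 -6.4] grip 35.4
rows 3 turn/row [ 0.0033  0.0028 -0.0032]
[0.29, -0.59, 1.47]
[0.29, -0.58, 1.47]
[0.29, -0.57, 1.47]
```

>>> move_arm(
  motion=[
    [[0.4,-0.7,1.2],[0.003,0.003,-0.003],3],
    [[0.3,-0.6,1.2],[0.003,0.003,-0.003],3],
    [[0.2,-0.3,1.2],[0.003,0.002,-0.003],3],
    [[0,0,0.5],[0,0,0],3],
    [[0,0,0],[0,0,0],3],
    [[0,0,0],[0,0,0],3],
  ],
)

```text
time_s: 35.1
position: [629.0, -201.6, 26.5]
ee_rot: [0.996, -0.092, -0.002, -0.003]
ft_force: [0.4, 0.4, -5.9]
grip_width: 36.0
```

```bash
python3 plan.py 628.1 -209.2 -10 -101 20
```

```text
t 35.1 pos [ 629.  -201.6   26.5] jaw -100.5 F [ 0.4  0.4 -5.9] grip 36.0
rows 2 turn/row [-0.0024  0.002   0.0042]
[0.03, 0.39, 1.82]
[0.03, 0.39, 1.82]
```

>>> move_arm(
  motion=[
    [[0,0.6,0.8],[-0.003,0.002,0.004],3],
    [[0,0.3,1.0],[-0.002,0.002,0.004],3],
    [[0,0,0.6],[0,0,0],3],
    [[0,0,0.2],[0,0,0],3],
    [[0,0,0],[0,0,0],3],
    [[0,0,0],[0,0,0],3],
  ],
)

```text
time_s: 35.6
position: [627.1, -211.9, -2.0]
ee_rot: [0.995, -0.096, 0.0, 0.001]
ft_force: [1.2, 0.4, -5.9]
grip_width: 35.7
```

```bash
python3 plan.py 628.1 -209.2 -18 -101 20
```

```text
t 35.6 pos [ 627.1 -211.9   -2. ] jaw -101.0 F [ 1.2  0.4 -5.9] grip 35.7
rows 1 turn/row [ 0.0017 -0.0008 -0.0006]
[0.04, -0.29, 1.6]
```

>>> move_arm(
  motion=[
    [[0.1,-0.3,0.5],[0.002,-0.001,0],3],
    [[0,0,0.5],[0,0,0],3],
    [[0,0,0.2],[0,0,0],3],
    [[0,0,0],[0,0,0],3],
    [[0,0,0],[0,0,0],3],
  ],
)

```text
time_s: 36.02
position: [629.7, -209.1, -14.5]
ee_rot: [0.995, -0.096, 0.001, -0.0]
ft_force: [0.4, 0.1, -6.2]
grip_width: 35.4
```

```bash
python3 plan.py 628.1 -209.2 -23.1 -101 20
```

```text
t 36.02 pos [ 629.7 -209.1  -14.5] jaw -101.0 F [ 0.4  0.1 -6.2] grip 35.4
rows 1 turn/row [-0.0007 -0.0014 -0.0004]
[-0.16, 0.05, 0.86]
```

>>> move_arm(
  motion=[
    [[-0.1,0,0.4],[0,-0.001,0],3],
    [[0,0,0.2],[0,0,0],3],
    [[0,0,0.1],[0,0,0],3],
  ],
)

```text
time_s: 36.27
position: [629.2, -208.8, -21.5]
ee_rot: [0.995, -0.096, 0.001, -0.0]
ft_force: [0.3, -0.5, -5.9]
grip_width: 35.3
```

>>> move_arm(
  motion=[
    [[0,0,0.1],[0,0,0],3],
    [[0,0,0.1],[0,0,0],3],
  ],
)

```text
time_s: 36.43
position: [629.1, -208.9, -23.1]
ee_rot: [0.995, -0.096, 0.001, -0.001]
ft_force: [-3.1, 2.0, 7.2]
grip_width: 35.6
```

>>> move_arm(
  motion=[
    [[0,0,0],[0,0,0],3.4],
    [[0,0,0],[0,0,0],4.0],
    [[0,0,0],[0,0,0],4.8],
    [[0,0,0],[0,0,0],5.6],
    [[0,0,0],[0,0,0],5.6],
    [[0,0,-1],[0,0,0],6],
    [[0,0,-2],[0,0,0],7],
    [[0,0,-3],[0,0,0],8],
    [[0,0,-3],[0,0,0],8],
    [[0,0,-2],[0,0,0],8],
    [[0,0,-1],[0,0,0],8],
  ],
  grip_force=20,
)

```text
time_s: 37.35
position: [630.1, -211.7, 106.5]
ee_rot: [0.995, -0.097, 0.003, 0.001]
ft_force: [-0.3, 0.1, 0.3]
grip_width: 80.1
```

```bash
python3 look.py slab:0:620:186:-25.6; python3 plan.py 620.3 185.7 95 64.4 28; python3 -c "
from workcell import sensors;print(sensors.get_state()['joint_positions'].round(2))"
```

```text
slab scene [620.8 186. ] -26.4 cost 11.3 conf 0.92
slab top [620.6 184.5] -27.4 cost 10.9 conf 0.94
t 37.55 pos [ 628.6 -210.3  102.2] jaw -101.1 F [-0.6  0.1  0.2] grip 80.0
rows 15 turn/row [ 0.     -0.0001  0.0169]
[-0.56, -2.58, 0.05]
[-0.61, -2.57, 0.05]
[-0.65, -2.56, 0.05]
[-0.69, -2.55, 0.05]
[-0.74, -2.54, 0.05]
[-0.78, -2.52, 0.05]
[-0.82, -2.51, 0.05]
[-0.86, -2.5, 0.05]
[-0.9, -2.48, 0.05]
[-0.95, -2.47, 0.05]
[-0.99, -2.45, 0.05]
[-1.03, -2.43, 0.05]
[-1.07, -2.41, 0.05]
[-1.11, -2.4, 0.05]
[-1.15, -2.38, 0.05]
[-0.35  0.75  0.94  1.68 -0.68  1.07 -0.96]
```

>>> move_arm(
  motion=[
    [[-0.3,-1.5,0],[0,0,0.018],8],
    [[-0.6,-2.6,0],[0,0,0.018],8],
    [[-0.6,-2.6,0],[0,0,0.018],8],
    [[-0.7,-2.6,0],[0,0,0.018],8],
    [[-0.7,-2.6,0],[0,0,0.018],8],
    [[-0.8,-2.5,0],[0,0,0.018],8],
    [[-0.8,-2.5,0],[0,0,0.018],8],
    [[-0.9,-2.5,0],[0,0,0.018],8],
    [[-0.9,-2.5,0],[0,0,0.018],8],
    [[-1.0,-2.5,0],[0,0,0.018],8],
    [[-1.0,-2.5,0],[0,0,0.018],8],
    [[-1.0,-2.4,0],[0,0,0.018],8],
  ],
)

```text
time_s: 38.55
position: [612.5, 103.7, 78.5]
ee_rot: [0.976, -0.216, -0.016, 0.008]
ft_force: [1.2, -0.6, 0.2]
grip_width: 80.3
```

```bash
python3 plan.py 620.7 185.4 90 -116.8 28
```

```text
t 38.55 pos [612.5 103.7  78.5] jaw -115.0 F [ 1.2 -0.6  0.2] grip 80.3
rows 3 turn/row [0.0073 0.0091 0.0105]
[-0.92, -2.58, -0.41]
[-0.94, -2.57, -0.4]
[-0.96, -2.56, -0.39]
```

>>> move_arm(
  motion=[
    [[-0.9,-2.3,-0.3],[0.007,0.009,0.01],8],
    [[-0.9,-2.2,-0.3],[0.007,0.009,0.01],8],
    [[-0.5,-1.2,-0.3],[0.007,0.009,0.01],8],
    [[-0.2,-0.5,0],[0,0,0],8],
    [[0,0,0],[0,0,0],8],
    [[0,0,0],[0,0,0],8],
  ],
)

```text
time_s: 39.05
position: [608.7, 181.2, 74.5]
ee_rot: [0.974, -0.226, -0.008, 0.005]
ft_force: [0.0, 0.4, -0.8]
grip_width: 80.2
```

```bash
python3 plan.py 620.7 185.4 50 -116.8 20; python3 look.py bar:5:627.2:-209:-11 mat:0:627.2:-209:-11
```

```text
t 39.05 pos [608.7 181.2  74.5] jaw -116.1 F [ 0.   0.4 -0.8] grip 80.2
rows 2 turn/row [0.0068 0.0065 0.0058]
[0.46, -0.47, 1.21]
[0.45, -0.46, 1.22]
bar scene [ 630.  -210.1] -12.9 cost 5.5 conf 0.97
bar top none
mat scene [ 627.3 -206.3] -12.8 cost 566.1 conf 0.89
mat top [ 627.3 -209.5] -10.6 cost 349.2 conf 0.82
```

>>> move_arm(
  motion=[
    [[0.7,-0.7,0.6],[0.007,0.006,0.006],8],
    [[0.3,-0.3,0.6],[0.006,0.006,0.006],8],
    [[0,0,0.4],[0,0,0],8],
    [[0,0,0],[0,0,0],8],
    [[0,0,0],[0,0,0],8],
  ],
)

```text
time_s: 39.87
position: [625.0, 185.2, 58.0]
ee_rot: [0.972, -0.234, 0.001, -0.001]
ft_force: [-0.7, -0.1, 0.5]
grip_width: 79.9
```

```bash
python3 plan.py 620.7 185.4 -21 -116.8 10
```

```text
t 39.87 pos [625.  185.2  58. ] jaw -117.1 F [-0.7 -0.1  0.5] grip 79.9
rows 8 turn/row [-0.0004 -0.0002 -0.0006]
[-0.05, 0.03, 0.99]
[-0.05, 0.03, 0.99]
[-0.05, 0.02, 0.99]
[-0.05, 0.02, 0.99]
[-0.05, 0.02, 0.99]
[-0.05, 0.02, 0.99]
[-0.05, 0.02, 0.99]
[-0.05, 0.02, 0.99]
```

>>> move_arm(
  motion=[
    [[-0.4,0.2,0.4],[0,0,-0.004],8],
    [[0,0,0.9],[0,0,0],8],
    [[0,0,0.9],[0,0,0],8],
    [[0,0,0.5],[0,0,0],8],
    [[0,0,0],[0,0,0],8],
    [[0,0,0],[0,0,0],8],
  ],
)

```text
time_s: 40.37
position: [619.1, 185.4, 27.3]
ee_rot: [0.973, -0.232, 0.001, -0.001]
ft_force: [-0.5, -0.0, 0.6]
grip_width: 79.9
```

```bash
python3 plan.py 620.7 185.4 -21 -116.8 10
```

```text
t 40.37 pos [619.1 185.4  27.3] jaw -116.8 F [-0.5 -0.   0.6] grip 79.9
rows 5 turn/row [-0.0005 -0.0001  0.    ]
[0.03, -0.01, 0.97]
[0.03, -0.01, 0.97]
[0.03, -0.01, 0.97]
[0.03, -0.01, 0.97]
[0.03, -0.01, 0.97]
```

>>> move_arm(
  motion=[
    [[0.1,0,0.7],[0,0,0],8],
    [[0,0,0.9],[0,0,0],8],
    [[0,0,0.9],[0,0,0],8],
    [[0,0,0.7],[0,0,0],8],
    [[0,0,0.3],[0,0,0],7.5],
    [[0,0,0],[0,0,0],7],
    [[0,0,0],[0,0,0],7],
  ],
  grip_force=8,
)

```text
time_s: 40.95
position: [620.1, 184.7, -12.1]
ee_rot: [0.973, -0.232, 0.0, -0.001]
ft_force: [0.1, 0.2, -0.2]
grip_width: 70.1
```

```bash
python3 plan.py 620.7 185.4 -21 -116.8 10
```

```text
t 40.95 pos [620.1 184.7 -12.1] jaw -116.8 F [ 0.1  0.2 -0.2] grip 70.1
rows 1 turn/row [-0.0017 -0.0004  0.0002]
[0.03, -0.09, 0.89]
```

>>> move_arm(
  motion=[
    [[0,-0.1,0.4],[-0.002,0,0],7],
    [[0,0,0.2],[0,0,0],7],
    [[0,0,0],[0,0,0],6.7],
    [[0,0,0],[0,0,0],6.4],
    [[0,0,0],[0,0,0],6.1],
    [[0,0,0],[0,0,0],5.8],
    [[0,0,0],[0,0,0],5.5],
    [[0,0,0],[0,0,0],5.4],
  ],
  grip_force=8,
)

```text
time_s: 41.62
position: [621.4, 186.0, -17.8]
ee_rot: [0.973, -0.232, 0.001, -0.0]
ft_force: [0.1, 0.1, -1.7]
grip_width: 59.7
```

>>> move_arm(
  motion=[
    [[0,0,0],[0,0,0],5.4],
    [[0,0,0],[0,0,0],5.4],
  ],
  grip_force=50,
)

```text
time_s: 41.78
position: [621.3, 185.9, -17.8]
ee_rot: [0.973, -0.232, 0.001, -0.0]
ft_force: [1.4, -0.5, -1.2]
grip_width: 59.8
```

>>> move_arm(
  motion=[
    [[0,0,-0.3],[0,0,0],5.4],
    [[0,0,-0.6],[0,0,0],5.4],
    [[0,0,-1.2],[0,0,0],5.4],
    [[0,0,-1.8],[0,0,0],5.4],
    [[0,0,-1.0],[0,0,0],5.4],
    [[0,0,0],[0,0,0],5.4],
    [[0,0,0],[0,0,0],5.4],
  ],
)

```text
time_s: 42.37
position: [617.4, 185.8, 32.4]
ee_rot: [0.973, -0.232, -0.002, 0.001]
ft_force: [-0.2, -0.6, -5.8]
grip_width: 59.8
```

```bash
python3 plan.py 495.8 7.3 50 -79.1 22
```

```text
t 42.37 pos [617.4 185.8  32.4] jaw -116.8 F [-0.2 -0.6 -5.8] grip 59.8
rows 10 turn/row [ 0.0003  0.0005 -0.0658]
[-0.28, 2.14, -0.17]
[-0.42, 2.12, -0.17]
[-0.56, 2.09, -0.17]
[-0.7, 2.05, -0.17]
[-0.83, 2.0, -0.17]
[-0.96, 1.94, -0.17]
[-1.08, 1.87, -0.17]
[-1.2, 1.79, -0.17]
[-1.32, 1.71, -0.17]
[-1.43, 1.62, -0.18]
```

>>> move_arm(
  motion=[
    [[-0.2,1.5,-0.4],[0,0,-0.05],5.4],
    [[-0.4,2.1,-0.4],[0,0,-0.065],5.4],
    [[-0.5,2.1,-0.3],[0,0,-0.065],5.4],
    [[-0.7,2.0,-0.2],[0,0,-0.065],5.4],
    [[-0.8,2.0,-0.2],[0,0,-0.065],5.4],
    [[-0.9,1.9,-0.2],[0,0,-0.065],5.4],
    [[-1.1,1.9,-0.2],[0,0,-0.065],5.4],
    [[-1.2,1.8,-0.2],[0,0,-0.065],5.4],
    [[-1.0,1.3,-0.2],[0,0,-0.065],5.4],
    [[-0.6,0.8,0],[0,0,-0.04],5.4],
    [[0,0,0],[0,0,0],5.4],
    [[0,0,0],[0,0,0],5.4],
  ],
)

```text
time_s: 43.37
position: [501.4, 21.4, 53.0]
ee_rot: [0.996, 0.087, -0.005, 0.0]
ft_force: [0.8, 1.1, -5.4]
grip_width: 59.9
```

```bash
python3 plan.py 495.8 7.3 35 -79.1 20; python3 look.py bar:5:627.2:-209:-11
```

```text
t 43.37 pos [501.4  21.4  53. ] jaw -80.0 F [ 0.8  1.1 -5.4] grip 59.9
rows 2 turn/row [-0.0004  0.0051 -0.0079]
[-0.39, 0.64, 0.9]
[-0.4, 0.64, 0.9]
bar scene [ 629.  -209.5] -11.2 cost 21.0 conf 0.64
bar top [ 629.  -210.9] -11.8 cost 26.7 conf 0.97
```

>>> move_arm(
  motion=[
    [[-0.5,0.8,0.8],[0,0.005,-0.008],5.4],
    [[-0.2,0.4,0.8],[0,0.005,-0.008],5.4],
    [[0,0,0.2],[0,0,0],5.4],
    [[0,0,0],[0,0,0],5.4],
    [[0,0,0],[0,0,0],5.4],
  ],
)

```text
time_s: 43.98
position: [499.8, 12.8, 33.8]
ee_rot: [0.995, 0.1, 0.0, 0.001]
ft_force: [0.1, 0.7, -5.8]
grip_width: 59.7
```

```bash
python3 plan.py 495.8 7.3 5 -79.1 20
```

```text
t 43.98 pos [499.8  12.8  33.8] jaw -78.6 F [ 0.1  0.7 -5.8] grip 59.7
rows 2 turn/row [ 0.0008 -0.0003  0.0046]
[-0.25, 0.23, 1.44]
[-0.25, 0.23, 1.44]
```

>>> move_arm(
  motion=[
    [[-0.3,0.4,0.8],[0.001,0,0.005],5.4],
    [[-0.2,0.2,0.8],[0.001,0,0.004],5.4],
    [[0,0,0.5],[0,0,0],5.4],
    [[0,0,0],[0,0,0],5.4],
    [[0,0,0],[0,0,0],5.4],
  ],
)

```text
time_s: 44.4
position: [497.0, 6.7, 10.9]
ee_rot: [0.995, 0.096, 0.001, -0.0]
ft_force: [0.0, 0.3, -5.4]
grip_width: 59.7
```

```bash
python3 plan.py 495.8 7.3 -5 -79.1 20
```

```text
t 44.4 pos [497.    6.7  10.9] jaw -79.0 F [ 0.   0.3 -5.4] grip 59.7
rows 1 turn/row [-0.0003 -0.0014  0.0012]
[-0.11, -0.09, 1.59]
```

>>> move_arm(
  motion=[
    [[-0.1,-0.1,0.5],[0,-0.001,0.001],5.4],
    [[0,0,0.5],[0,0,0],5.4],
    [[0,0,0.3],[0,0,0],5.4],
    [[0,0,0.1],[0,0,0],5.4],
  ],
)

```text
time_s: 44.73
position: [496.3, 7.7, -4.2]
ee_rot: [0.995, 0.095, 0.001, -0.0]
ft_force: [-0.6, -0.9, -5.9]
grip_width: 59.6
```

>>> move_arm(
  motion=[
    [[0,0,0.1],[0,0,0],5.4],
    [[0,0,0.1],[0,0,0],5.4],
  ],
)

```text
time_s: 44.9
position: [496.3, 7.7, -6.6]
ee_rot: [0.995, 0.095, 0.0, -0.0]
ft_force: [0.2, -0.2, -5.8]
grip_width: 60.0
```

>>> move_arm(
  motion=[
    [[0,0,0.1],[0,0,0],5.4],
    [[0,0,0.1],[0,0,0],5.4],
    [[0,0,0.1],[0,0,0],5.4],
  ],
)

```text
time_s: 45.15
position: [496.7, 7.8, -9.6]
ee_rot: [0.995, 0.095, 0.001, -0.0]
ft_force: [0.3, 0.3, -5.8]
grip_width: 59.8
```

>>> move_arm(
  motion=[
    [[0,0,0.1],[0,0,0],5.4],
  ],
)

```text
time_s: 45.23
position: [496.7, 7.8, -9.9]
ee_rot: [0.995, 0.095, 0.001, -0.001]
ft_force: [-6.9, 1.0, 20.7]
grip_width: 59.8
```

>>> move_arm(
  motion=[
    [[0,0,0.1],[0,0,0],5.4],
  ],
)

```text
time_s: 45.32
position: [496.7, 7.8, -9.9]
ee_rot: [0.995, 0.095, 0.001, -0.001]
ft_force: [-5.7, 1.1, 16.0]
grip_width: 59.9
```

Contact at the predicted height. Release, retreat upward, and step aside so both cameras can see.

>>> move_arm(
  motion=[
    [[0,0,0],[0,0,0],5.8],
    [[0,0,0],[0,0,0],6.4],
    [[0,0,0],[0,0,0],7.2],
    [[0,0,0],[0,0,0],8],
    [[0,0,0],[0,0,0],8],
    [[0,0,-1],[0,0,0],8],
    [[0,0,-2],[0,0,0],8],
    [[0,0,-3],[0,0,0],8],
    [[0,0,-3.5],[0,0,0],8],
    [[0,0,-3.5],[0,0,0],8],
    [[0,0,-3],[0,0,0],8],
    [[0,0,-1],[0,0,0],8],
  ],
  grip_force=20,
)

```text
time_s: 46.32
position: [496.5, 4.1, 169.6]
ee_rot: [0.996, 0.092, -0.0, -0.0]
ft_force: [0.6, -0.1, 0.4]
grip_width: 79.6
```

```bash
python3 plan.py 420 -150 190 -79 32
```

```text
t 46.32 pos [496.5   4.1 169.6] jaw -79.4 F [ 0.6 -0.1  0.4] grip 79.6
rows 6 turn/row [-0.0001  0.0001 -0.0012]
[-1.72, 2.29, -0.34]
[-1.73, 2.29, -0.34]
[-1.73, 2.29, -0.34]
[-1.73, 2.28, -0.34]
[-1.74, 2.28, -0.34]
[-1.74, 2.28, -0.34]
```

>>> move_arm(
  motion=[
    [[-1.7,2.3,-0.3],[0,0,0],8],
    [[-1.7,2.3,-0.3],[0,0,0],8],
    [[-1.7,2.3,-0.3],[0,0,0],8],
    [[-1.7,2.3,-0.3],[0,0,0],8],
    [[-1.5,2.0,-0.3],[0,0,0],8],
    [[-1,1.3,-0.3],[0,0,0],8],
    [[0,0,0],[0,0,0],8],
    [[0,0,0],[0,0,0],8],
    [[0,0,0],[0,0,0],8],
  ],
)

```text
time_s: 47.07
position: [427.9, -138.5, 191.5]
ee_rot: [0.995, 0.095, 0.004, -0.003]
ft_force: [0.0, 0.2, -0.6]
grip_width: 80.0
```

```bash
python3 look.py slab:8:495.5:7.2:10.9 bar:5:627.2:-209:-11 kerf:10:449:-373:-26.7; python3 -c "
from h import *
im=camera('scene')[:,:,::-1]
cv2.imwrite('pics/v9.png',cv2.resize(im[140:380,140:540],None,fx=2,fy=2,interpolation=2))
for l in('jar','hammer'):
  for n in C: camera(n);print(l,n,[np.round(d['at'],1) for d in cut_out(n,l)][:1])"
```

```text
slab scene [496.1   5.5] 11.8 cost 19.7 conf 0.73
slab top [496.4   5.8] 9.2 cost 22.7 conf 0.66
bar scene [ 629.9 -209.9] -12.2 cost 2.8 conf 0.83
bar top [ 631.  -211.1] -12.5 cost 12.9 conf 0.72
kerf scene [ 449.1 -373. ] -23.8 cost 6.1 conf 0.75
kerf top [ 448.1 -372.8] -27.5 cost 3.4 conf 0.79
jar scene [array([312.8, 323.3])]
jar top [array([280.5, 161.1])]
hammer scene [array([161.2, 202.7])]
hammer top [array([492.5, 226.7])]
```

View pics/v9.png

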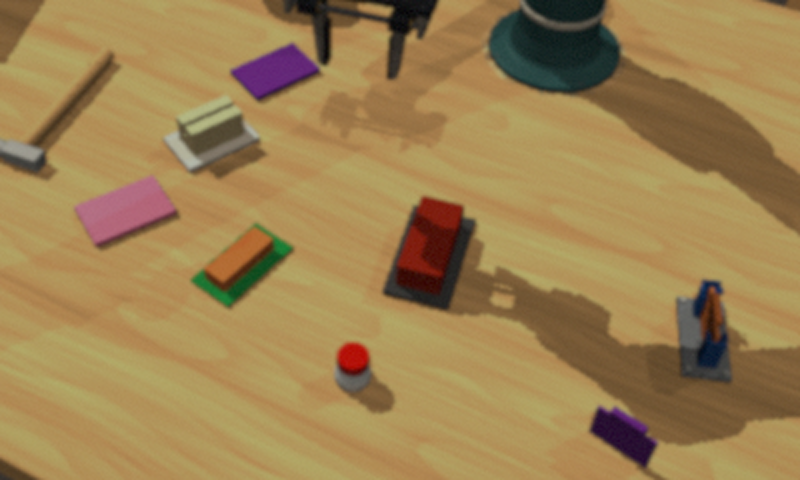

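```bash
python3 -c "
from workcell import *
print(sign_off())"
```

```text
the job is handed in; nothing more can be done
None
```

The stack is taken apart in the order asked and handed in at about 48 s of the 131 s. All four pieces were set down and released, and the gripper was clear of everything.

**Final checks (scene and top cameras):**

| Piece | Place | Offset from centre | Lined up |
|---|---|---|---|
| Fin | Rack | Stopped at 20.1 mm reading, 20.3 mm expected for fully home | Seated between both guides in the picture |
| Cream brick | White tile | About 1 mm | Fits between -23.8° and -27.5°, tile -26.7° |
| Copper bar | Green mat | About 3 mm, lengthwise | Within about 1.5° |
| Red slab | Steel plate | About 1.5 mm | Within about 2° |

Each piece met its place at the height worked out from its grasp. The jar and hammer show where they were, to within about 3 pixels.

**Things that disagreed:**
- **Tool height:** the reported height is about 32 mm too low. I found this by touching the bench, where one press reached 60 N at the fingertips. All later heights were corrected for it.
- **Cameras:** the top camera differs from the scene camera by a steady 3 mm in x and 5 mm in y. I used the scene camera, because the fingers appeared where the arm reported them.
- **Fin entry:** the fin touched the rack's flared mouth with about 16 N, slid in a few millimetres over, and then ran freely to the bottom.
- **Fin position:** the networks could not fit the fin in the rack, so its place rests on the picture and the contact height.
- **Bar:** I left its 3 mm offset rather than risk grasping it again.

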